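# Brush off the bench drill's table and hold the quill at depth

### The arm

A 6-joint arm with a two-finger parallel gripper is mounted at the origin on the work surface. World frame = base frame: x ahead of the robot, y to its left, z up, the work surface at z = 0. Lengths are in m, angles in rad, forces in N, time in s.
With the tool pointing down it reaches from about 0.3 to 0.95 m from the base axis. Payload 3.1 kg.
Tool frame: the origin (TCP) lies at the very end of the fingers, on their centre line; the grasp point (between the pads) lies 19 mm behind it; y points along the fingers, x is the direction in which the jaws open and shut, and the axes are right-handed (so a half turn about y gives the same grasp; the last joint's range is limited). The gripper opens to 85 mm and grips with 20 to 120 N. Pads are 22 mm wide; open, the fingers measure 114 mm over their backs; the gripper's body (76 mm by 85 mm) begins 54 mm behind the grasp point. The pads swing forward as they close: fully open they stand 13 mm farther back than shut.
Start: joints at [-0.07, 0.308, 1.634, -0, 1.2, -0.07], TCP at [0.625, -0, 0.231] pointing down, gripper open.
Joint ranges: [-3.06, 3.06], [-0.79, 1.96], [0.05, 2.63], [-1.19, 4.34], [0.05, 2.64], [-2.94, 2.94]. Speed limits (rad/s): [2.79, 2.79, 3.14, 3.14, 3.14, 3.14].

### API

Orientations are given as a unit quaternion [x, y, z, w].
In Python, from bench import arm, eyes, cut_out gives the robot as it stands.
- The arm moves only by the tool arm_command, never from a script. Its argument "deltas" is a list of rows, each an object of numbers: "tx", "ty", "tz": the shift along the tool's x, y, z in cm; "ax", "ay", "az": the turn, a rotation vector about the tool's x, y, z in degrees; "jaw": the finger opening in cm, from 0 to 8.54. In form: [{"tx": .., "ty": .., "tz": .., "ax": .., "ay": .., "az": .., "jaw": ..}, ...]. A call has 1 to 10 rows; each row shifts and turns the commanded pose from where the row before left it, along the tool's axes as they then stand; what a row does not reach is not made up. A row lasts 1/12 s, in which the tool goes at most 41.7 mm and 7.16 degrees, less where a joint would pass 70% of its speed; a pose out of reach is approached as far as the arm can. A call with a gripper value outside its range is refused whole. The fingers move at their own pace and stop on an object; "force" is the grip in N (left out, the last holds). Time passes only in rows, so rows that do not move let the fingers close. It gives the time, the measured TCP pose, the force and the opening at its end, in the units of the state.
- arm.get_state(): the state, without advancing time (a new reading comes with each control period).
- eyes.capture(name): name is "scene" or "side" or "wrist"; returns the picture (480x640x3 uint8, blue, green, red); there is no depth.
- eyes.camera_info(name): a dict with "intrinsics" (3x3 intrinsics, pixels), "rvec" (rotation vector, rad) and "tvec" (3), from world to camera coordinates, as OpenCV has them. Camera axes: x right, y down, z forward; pixel columns grow to the right and rows downward; lengths in m; the calibration is good to about 2 mm. The wrist camera is an equidistant fisheye: a pixel r from the principal point sees the ray r / f radians off the axis. A picture is of the moment at which its call begins: read the wrist's pose just before it. camera_info takes no time and is no camera call; for the wrist camera it gives the pose at the moment of the call.
- arm.close_job(): hands the job in, once; it reports no verdict.
Trained networks look in the newest picture that a camera, given by its name, has taken for a name from the list of things; names that differ only in an ending like _2 or _b are one class to them, and where a whole thing is asked for, a point or a joint stands for the part that bears it (a point fixed in the world has none). Each returns a list of dicts, best first, with "conf" (0 to 1); they miss things now and then, are a little off and sometimes report something else, mostly with a low value. They report only what shows in the picture. A call takes as long as a camera call.
- cut_out(camera, thing): "region" (480x640 bool, what is visible of it) and "location" ([column, row] in pixels, amid what is visible of it).
The state is a dict: "t": time; "qpos": joint angles; "joint_velocities": joint speeds; "joint_torque": joint torques, N m; "position": TCP position; "eef_rot": TCP orientation; "wrist_force": force on the tool from outside, world axes, zero at the start; "wrist_torque": the same for the moment, N m; "opening": opening from 0.0 (shut) to 1.0 (fully open).
Only numpy, scipy, OpenCV 4.12 (cv2) and the standard library are available. Lean on these libraries where they do the work, as an engineer would, in place of code of your own. Each camera call takes 0.05 s, during which the arm holds its last target.

### The job

Pick up the bench brush, sweep the four offcuts off the drill's table with it into the zinc tray at the table's front edge, and stand the brush back on the bare shelf, on its bristles and clear of drill and tray. Then push the drill's spring-loaded feed lever down until the quill has come down 25 mm (pointer at the red line of the depth scale) and hold it there so that I can lock the depth stop: finish with the lever still held, do not let go. Keep the gripper off the offcuts, and leave the scraper, the pipe offcut and the drawer cube where they are.

Things in the scene. Friction and masses are not known exactly. Their poses are not given: they have to be found in the camera images.
- drill: Small green bench drill bolted to the shelf, 327 mm tall; its body never moves. Origin: centre of the underside of its steel base. Its axes: -y is its front (where the tray is), +x its right side (feed lever), z up. The column, 33 mm thick (foot 46 mm in diameter, 22 mm high), stands at (0, 97) mm. Nothing else stands between table and head, which is open at left, right and front.
- table (a point): Centre of the drill table: the top face of the drill's steel base, 150 (drill's x) x 240 (y) mm, 26 mm above the shelf; same axes as the drill. The four offcuts lie on it, their centres within 40 mm of this point in x and 5 to 80 mm in front of it (-y).
- bit_tip (a point): Tip of the thin drill bit under the chuck, on the spindle axis, 15 mm in front of the table's centre; with the quill up it is 120 mm above the shelf (94 mm above the table), the chuck's nose 155 mm.
- head (a point): Centre of the underside of the drill's overhanging head, 205 mm above the shelf (a collar round the quill reaches down to 196 mm). The head spans x -35 to +35 mm (belt cover on top -43 to +43, a switch box on its left side to -58) and y -53 to +193 mm in the drill's frame; the motor hangs behind the column from 170 mm up.
- feed_hub: The green boss on the right side of the drill's head, with the feed lever that it carries. Origin: on the feed shaft's axis where the boss meets the head, at (35, 5, 240) mm of the drill's frame; same axes as the drill.
- feed_lever (a joint): Feed lever angle, rad: 0 up at rest, grows as it is pushed down, stop at 1.6. It turns about the drill's x axis, 60 mm to +x of the feed_hub origin; at angle a its knob centre is at y = -150 cos(0.5 - a), z = 150 sin(0.5 - a) mm from that origin. A return spring pushes back: at the knob about 3 N at rest, 7 to 8 N at 25 mm of quill travel; let go, it springs back to 0.
- quill (a joint): How far quill, chuck and bit have come down, m: 0 at rest. Geared to the lever, 20 mm per rad (25 mm at 1.25 rad: knob centre then 138 mm above the shelf, at rest 312 mm). A red pointer on the depth rod at the head's right side goes down with it along a white scale with 5 mm ticks; the red line is at 25 mm.
- feed_knob (a point): Centre of the black ball knob, 30 mm in diameter, at the end of the 10 mm thick steel feed lever; free from above, from the front and from the right.
- tray: Loose zinc-plated catch tray, 250 (x) x 140 (y) x 20 mm high outside, walls and floor 3 mm, 0.5 kg, standing on the shelf against the front edge of the drill table (1.5 mm gap), its x axis along the drill's x. Origin: centre of its underside.
- brush: Wooden bench brush standing on its bristles. Origin: centre of the underside of the bristles. Stiff bristles 140 (x) x 32 (y) x 28 mm high under a block 144 x 36 mm, z 28 to 44 mm. Straight handle to -x, from x = -72 to -216 mm, 24 mm wide (y), z 28 to 44 mm; it overhangs, so pushing it down tips the head up. About 160 g, centre of mass near x = -45 mm. Good grip: across the handle, 110 to 125 mm from the origin.
- scrap_alu: Aluminium bar offcut, 30 x 20 x 16 mm high, lying on the drill table. Origin: centre of its underside.
- scrap_pvc: Grey PVC bar offcut, 28 x 22 x 20 mm high, on the drill table. Origin: centre of its underside.
- scrap_maple: Wood offcut, 30 x 24 x 20 mm high, on the drill table. Origin: centre of its underside.
- scrap_ring: Slice of grey PVC pipe, 33 mm in diameter, 18 mm high, lying flat on the drill table. Origin: centre of its underside.
- pipe: Grey PVC pipe offcut standing on end, 60 mm in diameter, 110 mm tall, loose; leave alone. Origin: centre of its underside.
- scraper: Steel putty scraper lying flat, 75 mm wide blade to +x (to x = 105 mm), black handle 22 mm high to x = -110 mm; loose, leave alone. Origin: where handle and blade meet, on the underside.
- drawers: Clear acrylic cube of small drawers with screws in it, 120 mm each way, loose; leave alone. Origin: centre of its underside. (A small fixed blue bench clamp, 105 mm tall, not listed and not used, stands near the far edge of the shelf, beyond x = 0.79 m in the world.)

How it is judged:
On the way, in this order (a step that is already met when the one before it is completed fails the run):
1. all four offcuts are in the tray, the brush still in the gripper (x of scrap_alu in the frame of tray between -0.122 and 0.122 m and y of scrap_alu in the frame of tray between -0.067 and 0.067 m and z of each of scrap_alu, scrap_pvc, scrap_maple, scrap_ring in the frame of tray below 0.03 m and x of scrap_pvc in the frame of tray between -0.122 and 0.122 m and y of scrap_pvc in the frame of tray between -0.067 and 0.067 m and x of scrap_maple in the frame of tray between -0.122 and 0.122 m and y of scrap_maple in the frame of tray between -0.067 and 0.067 m and x of scrap_ring in the frame of tray between -0.122 and 0.122 m and y of scrap_ring in the frame of tray between -0.067 and 0.067 m and contact force between the fingers and brush above 1 N), for 0.2 s.
2. the brush stands on the shelf on its bristles, let go, clear of drill and tray (height (world z) of brush below 0.012 m and angle between brush's own z axis and vertical below 0.25 rad and linear speed of brush below 0.03 m/s and contact force between the fingers and brush below 0.1 N and contact force between brush and tray below 0.1 N and contact force between brush and drill below 0.1 N), for 0.2 s.
At the end, for the whole second after the job is handed in: The quill is 22.5 to 27.5 mm down and stays so through the last second with the robot pressing on the feed lever (more than 2 N); all four offcuts lie in the tray; the brush stands on the shelf on its bristles, let go, touching neither drill nor tray (all of step 2 and value of joint quill between 0.0225 and 0.0275 m and contact force between any of the fingers, the arm and feed_hub above 2 N and x of scrap_alu in the frame of tray between -0.122 and 0.122 m and y of scrap_alu in the frame of tray between -0.067 and 0.067 m and z of each of scrap_alu, scrap_pvc, scrap_maple, scrap_ring in the frame of tray below 0.03 m and x of scrap_pvc in the frame of tray between -0.122 and 0.122 m and y of scrap_pvc in the frame of tray between -0.067 and 0.067 m and x of scrap_maple in the frame of tray between -0.122 and 0.122 m and y of scrap_maple in the frame of tray between -0.067 and 0.067 m and x of scrap_ring in the frame of tray between -0.122 and 0.122 m and y of scrap_ring in the frame of tray between -0.067 and 0.067 m); the arm keeps its last pose, push and grip.
It fails at once if an offcut is touched with the gripper or arm (contact force between any of the fingers, the arm and scrap_alu above 0.3 N or contact force between any of the fingers, the arm and scrap_pvc above 0.3 N or contact force between any of the fingers, the arm and scrap_maple above 0.3 N or contact force between any of the fingers, the arm and scrap_ring above 0.3 N).
It fails at once if the scraper, the pipe offcut or the drawer cube is moved by more than 15 mm (distance of any of pipe, scraper, drawers from where it was at the start of the episode above 0.015 m).
It also fails if it takes over 58 s, if anything falls off the work surface, if the arm or the gripper's body presses on something with over 40 N, if the wrist force passes 120 N, or if a joint passes its speed limit or range.

## Working session

There is one attempt and no reset: what is moved stays moved. The work goes in short steps, Python scripts to look and compute and a tool call to move; the robot and the scene stay as the last step left them, time stands still between calls to the robot, and variables do not carry over. Pictures are saved under pics/ and viewed, and the job is handed in when it is done.

Besides the shell and the picture viewer there is one more tool, called after "Call:" as a command line: name --argument value ..., lists and objects as JSON in quotes. arm_command: Moves the arm, as the interface text tells. Its arguments: {"type":"object","properties":{"deltas":{"type":"array","items":{"type":"object","properties":{"tx":{"type":"number"},"ty":{"type":"number"},"tz":{"type":"number"},"ax":{"type":"number"},"ay":{"type":"number"},"az":{"type":"number"},"jaw":{"type":"number"}}}},"force":{"type":"number"}},"required":["deltas"]}

```bash
ls; mkdir -p pics; cat > h.py <<'E'
import numpy as np, cv2
from bench import arm, eyes, cut_out
from scipy.spatial.transform import Rotation as R
def cam(n):
    i=eyes.camera_info(n); return np.array(i["intrinsics"]),np.array(i["rvec"],float),np.array(i["tvec"],float)
def ray(n,uv,c=None):
    K,rv,t=c or cam(n); Rm=cv2.Rodrigues(rv)[0]
    d=np.array([(uv[0]-K[0,2])/K[0,0],(uv[1]-K[1,2])/K[1,1]])
    if n=="wrist":
        r=np.hypot(*d); v=np.array([*(np.sin(r)*d/max(r,1e-9)),np.cos(r)])
    else: v=np.array([*d,1.])
    return -Rm.T@t, Rm.T@v
def onz(n,uv,z,c=None):
    o,v=ray(n,uv,c); return o+v*(z-o[2])/v[2]
def proj(n,p,c=None):
    K,rv,t=c or cam(n); q=cv2.Rodrigues(rv)[0]@np.asarray(p)+t
    if n=="wrist":
        th=np.arctan2(np.hypot(q[0],q[1]),q[2]); u=q[:2]/np.hypot(q[0],q[1])*th
    else: u=q[:2]/q[2]
    return np.array([K[0,0]*u[0]+K[0,2],K[1,1]*u[1]+K[1,2]])
E
python3 - <<'E'
from h import *
for n in ["scene","side","wrist"]:
    cv2.imwrite(f"pics/a_{n}.png",eyes.capture(n)); 
    K,rv,t=cam(n); print(n,K.round(1).tolist(),ray(n,(K[0,2],K[1,2])))
print(arm.get_state())
E
```

```text
pics
scene [[468.8, 0.0, 320.2], [0.0, 468.8, 243.2], [0.0, 0.0, 1.0]] (array([ 1.54716462, -0.02528594,  0.85168664]), array([-0.83056498, -0.03638395, -0.55573197]))
side [[517.6, 0.0, 322.7], [0.0, 517.6, 231.7], [0.0, 0.0, 1.0]] (array([ 1.34627512, -0.16191465,  1.4586557 ]), array([-0.52689803,  0.06412918, -0.8475057 ]))
wrist [[371.6, 0.0, 318.1], [0.0, 371.6, 232.4], [0.0, 0.0, 1.0]] (array([0.62494099, 0.08067005, 0.37345292]), array([-8.97565800e-04, -3.16143244e-01, -9.48711043e-01]))
{'t': 0.15, 'qpos': array([-6.96944218e-02,  3.08833157e-01,  1.63490527e+00, -6.18159613e-06,
        1.19972251e+00, -6.96930109e-02]), 'joint_velocities': array([-0.00049133, -0.00164306, -0.00411668, -0.00185232, -0.00013482,
       -0.00054064]), 'joint_torque': array([-7.71605373e-04, -4.15801048e+01, -2.77146006e+01, -1.83032253e-04,
        6.02632252e-03, -2.39092765e-05]), 'position': array([6.24338689e-01, 2.05153748e-05, 2.30288070e-01]), 'eef_rot': array([-7.07062506e-01,  6.58781690e-04,  6.59372887e-04,  7.07150440e-01]), 'wrist_force': array([-0.2586044 , -0.03940936, -0.7795878 ]), 'wrist_torque': array([-0.01429055, -0.01358382,  0.07552865]), 'opening': 1.0020455150966072}
```

View pics/a_scene.png

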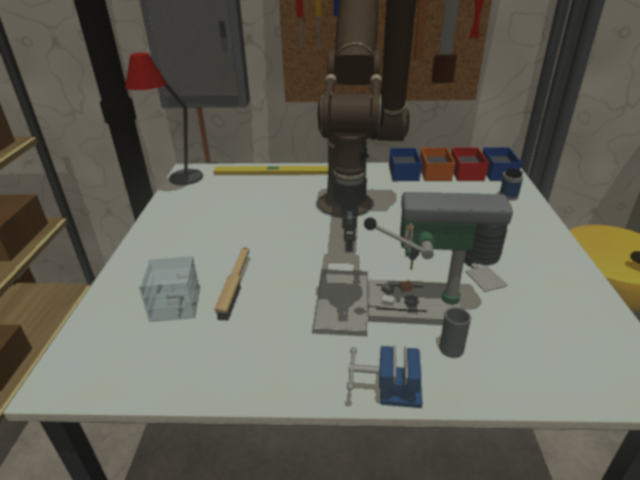

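View pics/a_side.png

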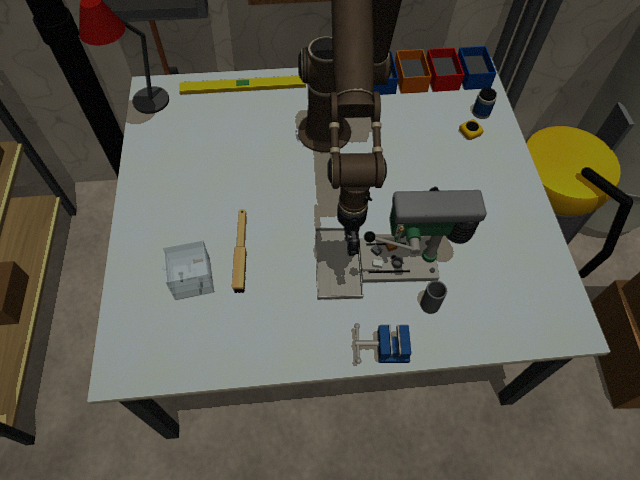

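View pics/a_wrist.png

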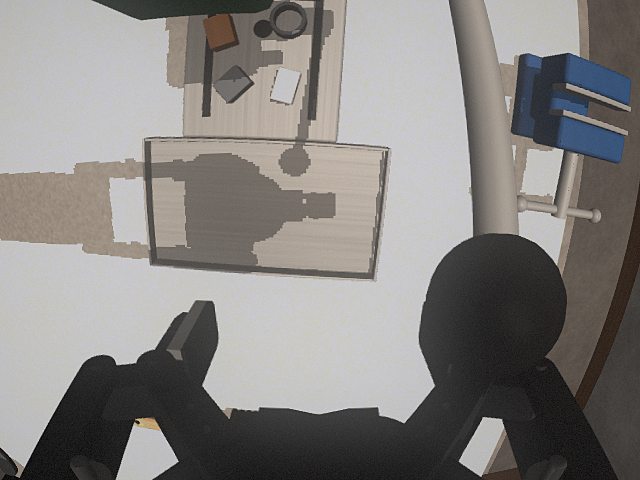

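The scene view is from the robot's far side, so image right is world +y. The brush is at about (235,285), the tray at (342,300), the drill at (440,240) with its lever facing the camera, and the pipe at (455,333). The wrist view shows all four offcuts behind the tray. Next I'll measure.

```bash
python3 - <<'E'
from h import *
for n,things in {"side":["brush","tray","drill","pipe","scraper","drawers","feed_knob"],"wrist":["tray","scrap_alu","scrap_pvc","scrap_maple","scrap_ring"]}.items():
    eyes.capture(n); c=cam(n)
    for th in things:
        r=cut_out(n,th)
        if not r: print(n,th,None);continue
        m=r[0]["region"].astype(np.uint8); np.save(f"m_{n}_{th}.npy",m)
        (ce,wh,a)=cv2.minAreaRect(np.argwhere(m)[:,::-1].astype(np.float32))
        box=cv2.boxPoints((ce,wh,a))
        zz={"brush":.044,"tray":.02,"scrap_alu":.042,"scrap_pvc":.046,"scrap_maple":.046,"scrap_ring":.044,"pipe":.11,"drawers":.12}.get(th,0)
        print(n,th,round(r[0]["conf"],2),np.round(r[0]["location"],1),"loc@z",onz(n,r[0]["location"],zz,c).round(3)[:2],"box",[onz(n,b,zz,c)[:2].round(3).tolist() for b in box])
E
```

```text
side brush 0.73 [239.3 257.5] loc@z [ 0.538 -0.323] box [[0.65, -0.349], [0.351, -0.335], [0.357, -0.294], [0.655, -0.312]]
side tray 0.89 [336.1 268.7] loc@z [ 0.592 -0.025] box [[0.435, -0.078], [0.443, 0.073], [0.699, 0.044], [0.691, -0.095]]
side drill 0.67 [418.5 231.3] loc@z [0.467 0.267] box [[0.288, 0.085], [0.312, 0.538], [0.665, 0.451], [0.64, 0.046]]
side pipe 0.66 [433.5 298. ] loc@z [0.759 0.233] box [[0.781, 0.18], [0.693, 0.241], [0.726, 0.287], [0.813, 0.225]]
side scraper None
side drawers 0.97 [185.9 272.5] loc@z [ 0.617 -0.469] box [[0.52, -0.551], [0.507, -0.412], [0.692, -0.385], [0.702, -0.516]]
side feed_knob 0.75 [399.1 243.1] loc@z [0.506 0.194] box [[0.504, 0.072], [0.445, 0.088], [0.496, 0.27], [0.553, 0.251]]
wrist tray 0.88 [267.2 202.9] loc@z [ 0.575 -0.007] box [[0.416, -0.079], [0.446, 0.071], [0.694, 0.051], [0.693, -0.093]]
wrist scrap_alu 0.87 [283.6  86. ] loc@z [0.595 0.105] box [[0.581, 0.094], [0.589, 0.123], [0.61, 0.117], [0.602, 0.088]]
wrist scrap_pvc 0.78 [232.4  84.2] loc@z [0.55  0.108] box [[0.53, 0.108], [0.553, 0.127], [0.569, 0.109], [0.547, 0.089]]
wrist scrap_maple 0.78 [216.9  31. ] loc@z [0.536 0.159] box [[0.521, 0.172], [0.547, 0.177], [0.556, 0.143], [0.53, 0.138]]
wrist scrap_ring 0.79 [283.3  11.5] loc@z [0.595 0.174] box [[0.582, 0.183], [0.614, 0.182], [0.614, 0.147], [0.582, 0.148]]
```

```bash
python3 - <<'E'
import cv2
a=cv2.imread('pics/a_side.png')[180:340,150:470]; cv2.imwrite('pics/a_side_z.png',cv2.resize(a,None,fx=2.5,fy=2.5,interpolation=cv2.INTER_CUBIC))
b=cv2.imread('pics/a_wrist.png')[0:290,130:410]; cv2.imwrite('pics/a_wr_z.png',cv2.resize(b,None,fx=2,fy=2,interpolation=cv2.INTER_CUBIC))
E
```

```text
(no output)
```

View pics/a_side_z.png

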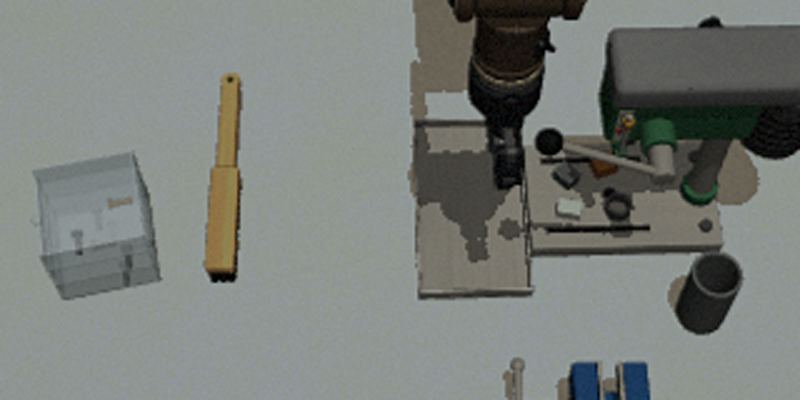

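View pics/a_wr_z.png

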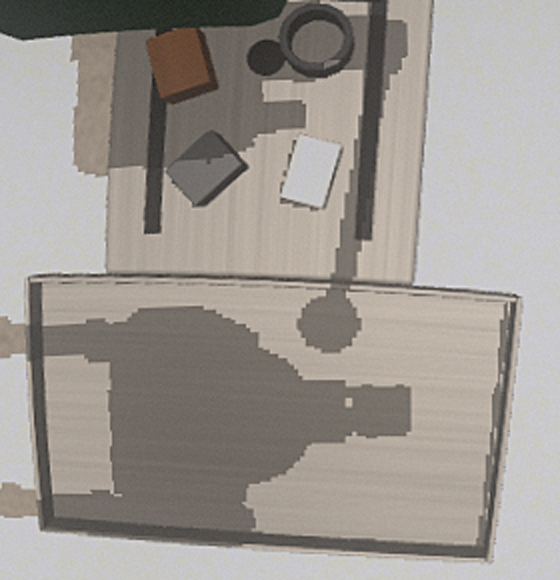

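```bash
python3 - <<'E'
from h import *
# measured with the wrist at start pose (camera still there)
c=cam("wrist")
for nm,z,pts in [("tray top",.02,[(143.5,139),(390.5,148.5),(375,281),(150,264)]),("table",.026,[(183.5,136),(337,142.5),(189,16),(345,0)])]:
    P=np.array([onz("wrist",p,z,c)[:2] for p in pts]); print(nm,P.round(4).tolist())
    if nm[1]=="r": print(P.mean(0),np.linalg.norm(P-np.roll(P,-1,0),axis=1),np.degrees(np.arctan2(*(P[1]-P[0])[::-1])),np.degrees(np.arctan2(*(P[2]-P[3])[::-1])))
    else: print(np.degrees(np.arctan2(*(P[1]-P[0])[::-1])),np.linalg.norm(P[1]-P[0]),[np.degrees(np.arctan2(*(P[k+2]-P[k])[::-1])) for k in (0,1)])
c=cam("side")
s=lambda u,v:(150+u/2.5,180+v/2.5)
for nm,z,pts in [("tray top",.02,[(417,121),(527,289),(417,296)]),("table",.026,[(533,251),(722,247),(533,148)]),
  ("brush block",.044,[(211,166),(238,166),(238,271),(206,270)]),("handle",.044,[(221,74),(238,74),(219,165),(236,165)])]:
    P=np.array([onz("side",s(*p),z,c)[:2] for p in pts]); print("side",nm,P.round(4).tolist())
# knob
# triangulate side & scene
k=[("side",s(548,141)),("scene",(371,224))]
A=[];b=[]
for n,uv in k:
    o,v=ray(n,uv); v/=np.linalg.norm(v); M=np.eye(3)-np.outer(v,v);A.append(M);b.append(M@o)
p=np.linalg.solve(sum(A),sum(b)); print("knob",p,[proj(n,p)-uv for n,uv in k])
E
```

```text
tray top [[0.448, 0.0628], [0.6953, 0.0475], [0.6863, -0.0921], [0.438, -0.0745]]
[ 0.56691162 -0.01407832] [0.24779205 0.13997107 0.24895052 0.1377334 ] -3.5398806406609005 -4.056677576533578
table [[0.4952, 0.0631], [0.6433, 0.0528], [0.5026, 0.1821], [0.6505, 0.1902]]
-3.9529957595112157 0.1484071938611982 [np.float64(86.46329742288553), np.float64(86.9960288265262)]
side tray top [[0.4373, -0.0711], [0.691, 0.0399], [0.6878, -0.0945]]
side table [[0.6435, 0.0535], [0.6597, 0.288], [0.496, 0.0744]]
side brush block [[0.496, -0.3382], [0.4991, -0.3043], [0.6461, -0.3072], [0.6412, -0.3455]]
side handle [[0.3558, -0.3237], [0.3578, -0.3014], [0.4955, -0.3281], [0.4974, -0.3068]]
knob [0.65424421 0.04749649 0.30509035] [array([ 0.8208554 , -0.17948197]), array([-0.97406573,  0.18958322])]
```

Call:
arm_command --deltas '[{"tx": -1.69, "tz": -3.17, "jaw": 6}, {"tx": -1.69, "tz": -3.17}, {"tx": -1.69, "tz": -3.17}, {"tx": -1.69, "tz": -3.17}, {"tx": -1.69, "tz": -3.17}, {"tx": -1.69, "tz": -3.17}, {"tx": -1.69, "tz": -3.17}, {"tx": -1.69, "tz": -3.17}, {"tx": -1.69, "tz": -3.17}, {"tx": -1.69, "tz": -3.17}]' --force 70

```text
invalid input
```

Call:
arm_command --deltas '[{"ay": -7, "ty": 0.9}, {"ay": -7, "ty": 0.9}, {"ay": -7, "ty": 0.9}, {"ay": -7, "ty": 0.9}, {"ay": -7, "ty": 0.9}, {"ay": -7, "ty": 0.9}, {"ay": -7, "ty": 0.9}, {"ay": -7, "ty": 0.9}, {"ay": -7, "ty": 0.9}, {"ay": -7, "ty": 0.9}]'

```text
invalid input
```

Call:
arm_command --deltas '[{"ay": -7}, {"ay": -7}, {"ay": -3.2}, {}]'

```text
invalid input
```

```bash
python3 - <<'E'
from h import *
s=arm.get_state();print(s["t"],s["position"],R.from_quat(s["eef_rot"]).as_matrix().round(3).tolist(),s["qpos"].round(2))
c=cam("wrist"); w=eyes.capture("wrist"); cv2.imwrite("pics/b_wrist.png",w)
a=eyes.capture("side"); cv2.imwrite("pics/b_side.png",cv2.resize(a[180:340,150:470],None,fx=2.5,fy=2.5))
# expected brush points
th=np.radians(-2.75)
for x,y in [(-72,12),(-72,-12),(-216,0)]:
    p=[.572+(x*np.cos(th)-y*np.sin(th))/1e3,-.323+(x*np.sin(th)+y*np.cos(th))/1e3,.044]; print(proj("wrist",p,c))
E
```

```text
0.85 [ 6.25016554e-01 -1.52241540e-05  2.31309923e-01] [[1.0, 0.0, -0.0], [0.0, 0.0, 1.0], [0.0, -1.0, 0.0]] [-0.07  0.31  1.63  0.    1.2  -0.07]
[224.31422907 430.56862607]
[226.16899997 441.47605145]
[129.8441706  420.31236343]
```

View pics/b_wrist.png

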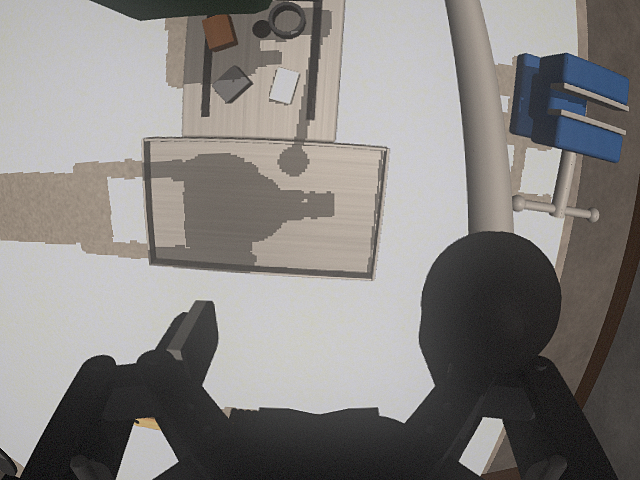

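View pics/b_side.png

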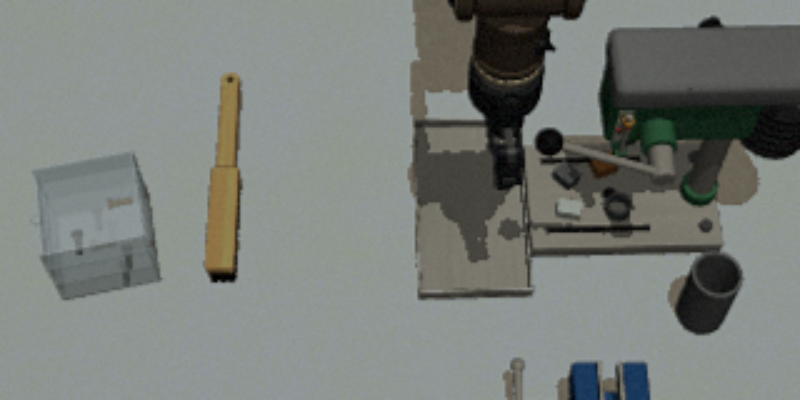

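The moves were refused and the view hasn't changed, so I'll send every key in each row.

Call:
arm_command --deltas '[{"tx": -1.69, "ty": 0, "tz": -3.17, "ax": 0, "ay": 0, "az": 0, "jaw": 6}]' --force 70

```text
t: 1.03
position: [0.6104, -0.0278, 0.2316]
eef_rot: [-0.706, -0.003, 0.0, 0.708]
wrist_force: [0.8, -1.3, -0.5]
opening: 0.883
```

Call:
arm_command --deltas '[{"tx": -1.69, "ty": 0, "tz": -3.17, "ax": 0, "ay": 0, "az": 0, "jaw": 6}, {"tx": -1.69, "ty": 0, "tz": -3.17, "ax": 0, "ay": 0, "az": 0, "jaw": 6}, {"tx": -1.69, "ty": 0, "tz": -3.17, "ax": 0, "ay": 0, "az": 0, "jaw": 6}, {"tx": -1.69, "ty": 0, "tz": -3.17, "ax": 0, "ay": 0, "az": 0, "jaw": 6}, {"tx": -1.69, "ty": 0, "tz": -3.17, "ax": 0, "ay": 0, "az": 0, "jaw": 6}, {"tx": -1.69, "ty": 0, "tz": -3.17, "ax": 0, "ay": 0, "az": 0, "jaw": 6}, {"tx": -1.69, "ty": 0, "tz": -3.17, "ax": 0, "ay": 0, "az": 0, "jaw": 6}, {"tx": -1.69, "ty": 0, "tz": -3.17, "ax": 0, "ay": 0, "az": 0, "jaw": 6}, {"tx": -1.69, "ty": 0, "tz": -3.17, "ax": 0, "ay": 0, "az": 0, "jaw": 6}]' --force 70

```text
t: 1.78
position: [0.455, -0.3185, 0.2316]
eef_rot: [0.707, 0.0, 0.0, -0.707]
wrist_force: [0.4, -0.4, -0.2]
opening: 0.706
```

Call:
arm_command --deltas '[{"tx": 0, "ty": 0.9, "tz": 0, "ax": 0, "ay": -7, "az": 0, "jaw": 6}, {"tx": 0, "ty": 0.9, "tz": 0, "ax": 0, "ay": -7, "az": 0, "jaw": 6}, {"tx": 0, "ty": 0.9, "tz": 0, "ax": 0, "ay": -7, "az": 0, "jaw": 6}, {"tx": 0, "ty": 0.9, "tz": 0, "ax": 0, "ay": -7, "az": 0, "jaw": 6}, {"tx": 0, "ty": 0.9, "tz": 0, "ax": 0, "ay": -7, "az": 0, "jaw": 6}, {"tx": 0, "ty": 0.9, "tz": 0, "ax": 0, "ay": -7, "az": 0, "jaw": 6}, {"tx": 0, "ty": 0.9, "tz": 0, "ax": 0, "ay": -7, "az": 0, "jaw": 6}, {"tx": 0, "ty": 0.9, "tz": 0, "ax": 0, "ay": -7, "az": 0, "jaw": 6}, {"tx": 0, "ty": 0.9, "tz": 0, "ax": 0, "ay": -7, "az": 0, "jaw": 6}, {"tx": 0, "ty": 0.9, "tz": 0, "ax": 0, "ay": -7, "az": 0, "jaw": 6}]' --force 70

```text
t: 2.62
position: [0.4561, -0.3171, 0.141]
eef_rot: [0.578, 0.407, -0.407, -0.578]
wrist_force: [0.3, 0.7, -0.6]
opening: 0.703
```

Call:
arm_command --deltas '[{"tx": 0, "ty": 0, "tz": 0, "ax": 0, "ay": -7, "az": 0, "jaw": 6}, {"tx": 0, "ty": 0, "tz": 0, "ax": 0, "ay": -7, "az": 0, "jaw": 6}, {"tx": 0, "ty": 0, "tz": 0, "ax": 0, "ay": -3.2, "az": 0, "jaw": 6}, {"tx": 0, "ty": 0, "tz": 0, "ax": 0, "ay": 0, "az": 0, "jaw": 6}]' --force 70

```text
t: 2.95
position: [0.456, -0.3171, 0.1412]
eef_rot: [-0.512, -0.488, 0.488, 0.512]
wrist_force: [-0.5, 0.1, 0.2]
opening: 0.701
```

```bash
cat > look.py <<'E'
import sys
from h import *
n=sys.argv[1]
s=arm.get_state();print(round(s["t"],2),s["position"].round(4),R.from_quat(s["eef_rot"]).as_matrix().round(3).tolist(),s["qpos"].round(2),s["wrist_force"].round(1),round(s["opening"],3))
for cm in sys.argv[2:]:
    a=eyes.capture(cm)
    if cm=="side": a=cv2.resize(a[170:350,150:470],None,fx=2.5,fy=2.5,interpolation=cv2.INTER_CUBIC)
    if cm=="scene": a=cv2.resize(a[180:380,200:520],None,fx=2.5,fy=2.5,interpolation=cv2.INTER_CUBIC)
    cv2.imwrite(f"pics/{n}_{cm}.png",a)
E
python3 look.py c wrist side
python3 - <<'E'
from h import *
c=cam("wrist")
th=np.radians(-2.75)
for x,y in [(-72,12),(-72,-12),(-216,0)]:
    p=[.572+(x*np.cos(th)-y*np.sin(th))/1e3,-.323+(x*np.sin(th)+y*np.cos(th))/1e3,.044]; print(proj("wrist",p,c))
E
```

```text
2.95 [ 0.456  -0.3171  0.1412] [[0.048, -0.0, -0.999], [0.999, 0.0, 0.048], [0.0, -1.0, 0.0]] [-0.69  0.28  1.87  0.    0.99 -2.21] [-0.5  0.1  0.2] 0.701
[335.22245324 290.5111019 ]
[302.20890192 290.60304139]
[318.16192351  83.19921369]
```

View pics/c_wrist.png

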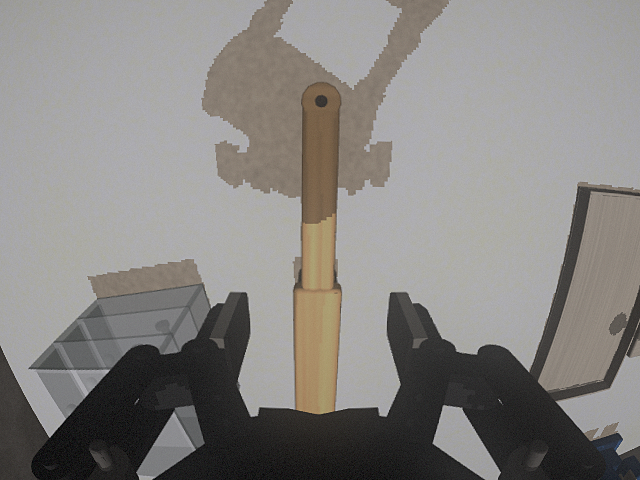

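View pics/c_side.png

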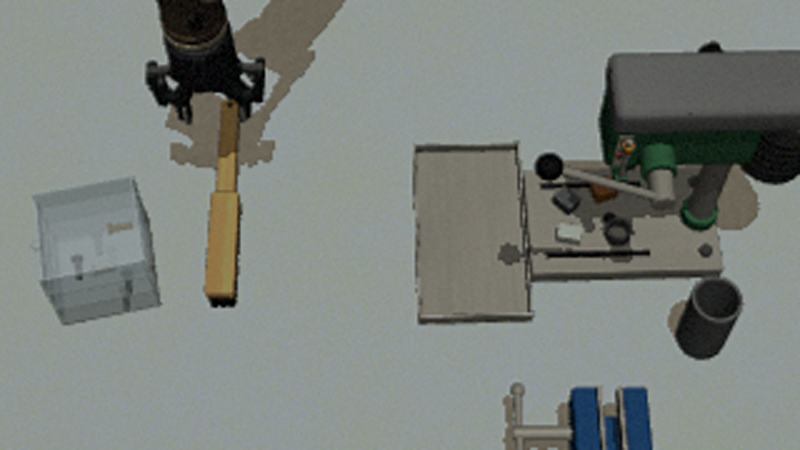

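The wrist picture has the handle at column 319, centred between the fingers. The handle/block step at row 290 is where it was predicted. Descend and grip.

Call:
arm_command --deltas '[{"tx": 0, "ty": 3, "tz": 0, "ax": 0, "ay": 0, "az": 0, "jaw": 6}, {"tx": 0, "ty": 3, "tz": 0, "ax": 0, "ay": 0, "az": 0, "jaw": 6}, {"tx": 0, "ty": 3, "tz": 0, "ax": 0, "ay": 0, "az": 0, "jaw": 6}, {"tx": 0, "ty": 2.4, "tz": 0, "ax": 0, "ay": 0, "az": 0, "jaw": 6}, {"tx": 0, "ty": 1, "tz": 0, "ax": 0, "ay": 0, "az": 0, "jaw": 6}, {"tx": 0, "ty": 0, "tz": 0, "ax": 0, "ay": 0, "az": 0, "jaw": 1.5}, {"tx": 0, "ty": 0, "tz": 0, "ax": 0, "ay": 0, "az": 0, "jaw": 1.5}, {"tx": 0, "ty": 0, "tz": 0, "ax": 0, "ay": 0, "az": 0, "jaw": 1.5}, {"tx": 0, "ty": 0, "tz": 0, "ax": 0, "ay": 0, "az": 0, "jaw": 1.5}, {"tx": 0, "ty": 0, "tz": 0, "ax": 0, "ay": 0, "az": 0, "jaw": 1.5}]' --force 80

```text
t: 3.88
position: [0.4574, -0.3181, 0.0191]
eef_rot: [0.513, 0.488, -0.487, -0.511]
wrist_force: [-0.2, -1.0, 0.5]
opening: 0.267
```

Call:
arm_command --deltas '[{"tx": 0, "ty": 0, "tz": 0, "ax": 0, "ay": 0, "az": 0, "jaw": 1.5}, {"tx": 0, "ty": -2, "tz": 0, "ax": 0, "ay": 0, "az": 0, "jaw": 1.5}, {"tx": 0, "ty": -3, "tz": 0, "ax": 0, "ay": 0, "az": 0, "jaw": 1.5}, {"tx": 0, "ty": -3, "tz": 0, "ax": 0, "ay": 0, "az": 0, "jaw": 1.5}, {"tx": 0, "ty": 0, "tz": 0, "ax": 0, "ay": 0, "az": 0, "jaw": 1.5}]' --force 80

```text
t: 4.3
position: [0.4598, -0.3201, 0.1035]
eef_rot: [0.516, 0.488, -0.487, -0.508]
wrist_force: [2.5, -0.8, -0.4]
opening: 0.263
```

```bash
python3 look.py d wrist scene
```

```text
4.3 [ 0.4598 -0.3201  0.1035] [[0.049, 0.009, -0.999], [0.999, -0.007, 0.049], [-0.007, -1.0, -0.009]] [-0.69  0.34  1.89 -0.    0.91 -2.21] [ 2.5 -0.8 -0.4] 0.263
```

View pics/d_wrist.png

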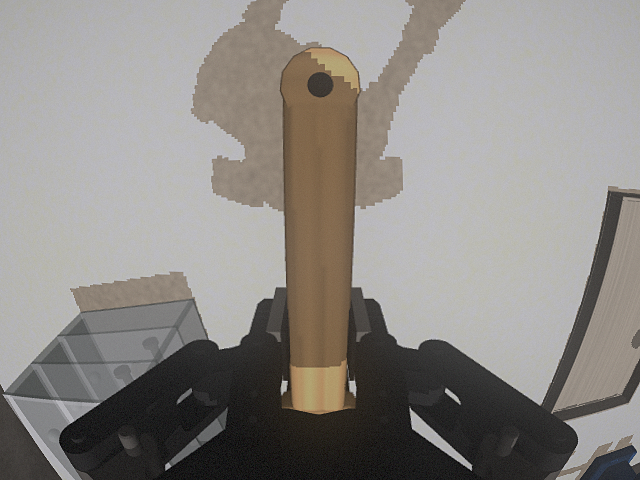

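View pics/d_scene.png

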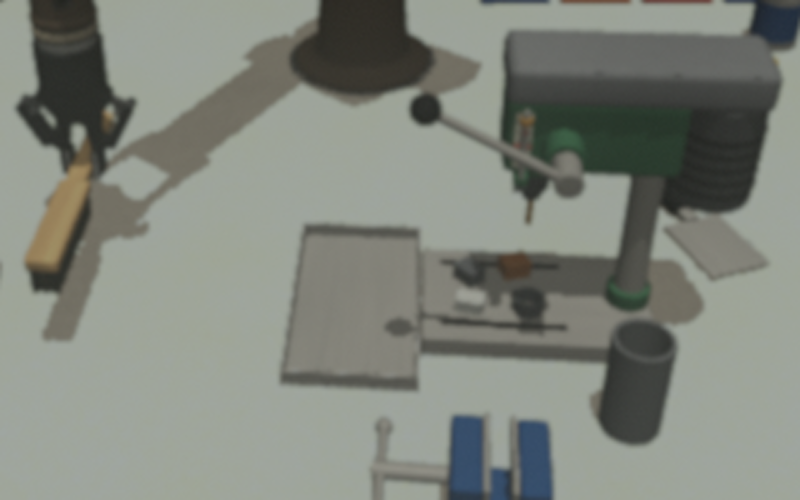

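```bash
python3 - <<'E'
from h import *
s=arm.get_state(); M=R.from_quat(s["eef_rot"]).as_matrix(); p=s["position"]
for droop in (-3,0,3,6):
    bx=-M[:,2]; by=M[:,0]; up=-M[:,1]
    d=np.radians(droop); bx=bx*np.cos(d)-up*np.sin(d)
    g=p-M[:,1]*.019
    for y in(-.018,.018):
        q=g+bx*.1867+by*y+up*.008
        print(droop,y,proj("scene",q),(proj("scene",q)-[200,180])*2.5)
E
```

```text
-3 -0.018 [208.1174748  279.93363014] [ 20.29368701 249.83407536]
-3 0.018 [222.37881845 280.45323628] [ 55.94704612 251.13309069]
0 -0.018 [208.67637296 283.09751246] [ 21.69093241 257.74378116]
0 0.018 [222.87531248 283.62220336] [ 57.18828121 259.05550841]
3 -0.018 [209.2867692 286.1044651] [ 23.216923   265.26116274]
3 0.018 [223.41884714 286.63363763] [ 58.54711786 266.58409407]
6 -0.018 [209.94561834 288.94536154] [ 24.86404585 272.36340385]
6 0.018 [224.00669102 289.47840222] [ 60.01672756 273.69600554]
```

```bash
python3 - <<'E'
from h import *
a=eyes.capture("scene"); cv2.imwrite("pics/d2_scene.png",cv2.resize(a[230:305,195:255],None,fx=8,fy=8,interpolation=cv2.INTER_CUBIC))
a=eyes.capture("side"); cv2.imwrite("pics/d2_side.png",cv2.resize(a[205:305,215:275],None,fx=6,fy=6,interpolation=cv2.INTER_CUBIC))
E
```

```text
(no output)
```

View pics/d2_scene.png

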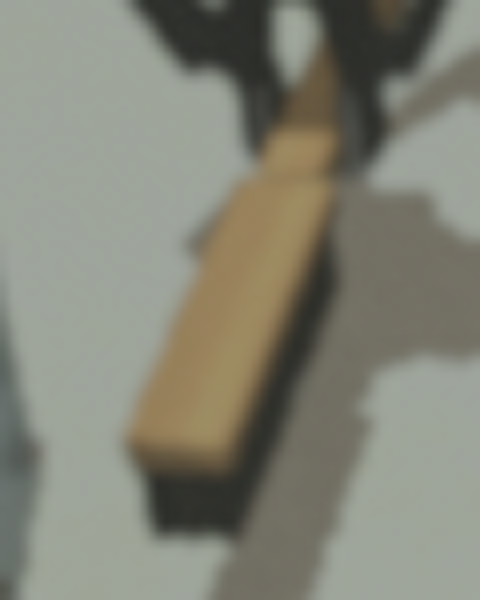

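View pics/d2_side.png

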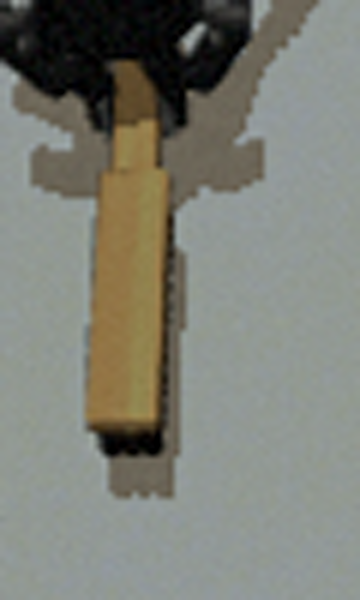

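```bash
cat > fit.py <<'E'
from h import *
from scipy.optimize import least_squares
def fit(obs,s):
    # obs: (cam,(bx,by) mm on block top z=44, (u,v)) -> droop,yaw(deg rel tool), along, across
    M=R.from_quat(s["eef_rot"]).as_matrix(); p=s["position"]; cs={n:cam(n) for n in("scene","side")}
    g=p-M[:,1]*.019
    def pt(x,b):
        # brush frame: origin offset from grip point: along x[2], across x[3], vertical x[4]
        B=np.stack([-M[:,2],M[:,0],-M[:,1]],1)@R.from_euler("zy",[x[1],x[0]],degrees=True).as_matrix()
        return g+B@np.array([b[0]/1e3+.1147+x[2]/1e3,b[1]/1e3+x[3]/1e3,.008+x[4]/1e3])
    f=lambda x:np.concatenate([proj(n,pt(x,b),cs[n])-uv for n,b,uv in obs]+[[x[0]/4,x[1]/4,x[2]/3,x[3]/3,x[4]/3]])
    r=least_squares(f,np.zeros(5)); return r.x,r.fun
if __name__=="__main__":
    S=lambda u,v:(195+u/8,230+v/8); D=lambda u,v:(215+u/6,205+v/6)
    obs=[("scene",(72,-18),S(133,438)),("scene",(72,18),S(238,442)),("scene",(-72,18),S(333,183)),("scene",(-72,-18),S(243,181)),
     ("side",(72,-18),D(86,427)),("side",(72,18),D(156,427)),("side",(-72,-18),D(100,170)),("side",(-72,18),D(168,172))]
    x,f=fit(obs,arm.get_state()); print(x.round(2)); print(f.round(1))
E
python3 fit.py
```

```text
[ 0.3   0.12 -0.21 -0.01 -3.  ]
[-1.5  0.3 -0.5  0.2  0.5 -0.7 -1.1 -0.8  0.5  0.2  1.4 -0.4  0.2  0.5
  0.7 -0.3  0.1  0.  -0.1 -0.  -1. ]
```

The brush is level in the grip (fitted droop 0.3°, yaw 0.1°), with its bristle bottom about 19 mm below TCP height. I'll carry it to the drill's left rear, behind the offcuts.

Call:
arm_command --deltas '[{"tx": 0, "ty": 0, "tz": 0, "ax": 0, "ay": 1, "az": 0, "jaw": 1.5}, {"tx": 2.0, "ty": 0.2, "tz": 1.0, "ax": 0, "ay": 0, "az": 0, "jaw": 1.5}, {"tx": 3.3, "ty": 0.2, "tz": 1.6, "ax": 0, "ay": 0, "az": 0, "jaw": 1.5}, {"tx": 3.3, "ty": 0.2, "tz": 1.6, "ax": 0, "ay": 0, "az": 0, "jaw": 1.5}, {"tx": 3.3, "ty": 0.2, "tz": 1.6, "ax": 0, "ay": 0, "az": 0, "jaw": 1.5}, {"tx": 3.3, "ty": 0.2, "tz": 1.6, "ax": 0, "ay": 0, "az": 0, "jaw": 1.5}, {"tx": 3.3, "ty": 0.2, "tz": 1.6, "ax": 0, "ay": 0, "az": 0, "jaw": 1.5}, {"tx": 3.3, "ty": 0.2, "tz": 1.6, "ax": 0, "ay": 0, "az": 0, "jaw": 1.5}, {"tx": 3.0, "ty": 0.1, "tz": 1.4, "ax": 0, "ay": 0, "az": 0, "jaw": 1.5}]' --force 80

```text
t: 5.25
position: [0.3495, -0.0595, 0.0806]
eef_rot: [-0.515, -0.482, 0.483, 0.518]
wrist_force: [0.4, 0.4, -1.5]
opening: 0.269
```

```bash
cat > dr.py <<'E'
from h import *
th=np.radians(-3.8); O=np.array([.577,.178]); E=np.array([[np.cos(th),-np.sin(th)],[np.sin(th),np.cos(th)]])
def rep():
    s=arm.get_state(); M=R.from_quat(s["eef_rot"]).as_matrix(); d=E.T@(s["position"][:2]-O)*1e3
    print("t",round(s["t"],2),"TCP drill",d.round(1),"z",round(s["position"][2]*1e3,1),"toolx yaw",np.degrees(np.arctan2(M[1,0],M[0,0])).round(2),"tz",M[:,2].round(3),"F",s["wrist_force"].round(1),"op",round(s["opening"],3))
if __name__=="__main__": rep()
E
python3 dr.py; python3 look.py e scene side
```

```text
t 5.25 TCP drill [-211.2 -252. ] z 80.6 toolx yaw 86.11 tz [-0.998  0.068  0.004] F [ 0.4  0.4 -1.5] op 0.269
5.25 [ 0.3495 -0.0595  0.0806] [[0.068, -0.004, -0.998], [0.998, 0.002, 0.068], [0.001, -1.0, 0.004]] [-0.29  0.01  2.34  0.    0.79 -1.8 ] [ 0.4  0.4 -1.5] 0.269
```

View pics/e_scene.png

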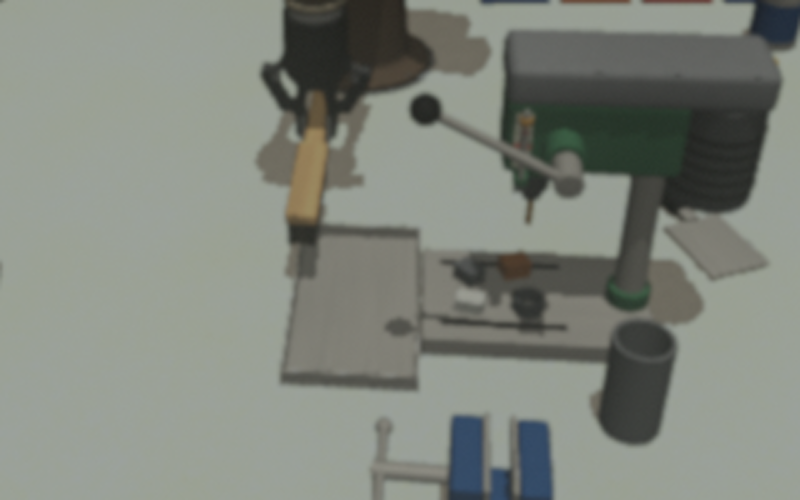

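Call:
arm_command --deltas '[{"tx": 2.0, "ty": -0.4, "tz": 0, "ax": 0, "ay": 0, "az": 0, "jaw": 1.5}, {"tx": 3.3, "ty": -0.4, "tz": 0, "ax": 0, "ay": 0, "az": 0, "jaw": 1.5}, {"tx": 3.5, "ty": 0, "tz": 0, "ax": 0, "ay": 0, "az": 0, "jaw": 1.5}, {"tx": 3.5, "ty": 0, "tz": 0, "ax": 0, "ay": 0, "az": 0, "jaw": 1.5}, {"tx": 3.5, "ty": 0, "tz": 0, "ax": 0, "ay": 0, "az": 0, "jaw": 1.5}, {"tx": 3.5, "ty": 0, "tz": 0, "ax": 0, "ay": 0, "az": 0, "jaw": 1.5}, {"tx": 3.5, "ty": 0, "tz": 0, "ax": 0, "ay": 0, "az": 0, "jaw": 1.5}, {"tx": 3.2, "ty": 0, "tz": 0, "ax": 0, "ay": 0, "az": 0, "jaw": 1.5}, {"tx": 2.2, "ty": 0, "tz": 0, "ax": 0, "ay": 0, "az": 0, "jaw": 1.5}, {"tx": 0, "ty": 0, "tz": 0, "ax": 0, "ay": 0, "az": 0, "jaw": 1.5}]' --force 80

```text
t: 6.18
position: [0.3727, 0.2232, 0.09]
eef_rot: [-0.515, -0.485, 0.483, 0.516]
wrist_force: [-0.0, 0.1, -2.0]
opening: 0.267
```

```bash
python3 dr.py; python3 look.py f scene side wrist
```

```text
t 6.18 TCP drill [-206.8   31.6] z 90.0 toolx yaw 86.35 tz [-0.998  0.064 -0.001] F [-0.   0.1 -2. ] op 0.267
6.18 [0.3727 0.2232 0.09  ] [[0.064, 0.001, -0.998], [0.998, 0.002, 0.064], [0.002, -1.0, -0.001]] [ 0.44  0.14  2.17  0.    0.82 -1.07] [-0.   0.1 -2. ] 0.267
```

View pics/f_scene.png

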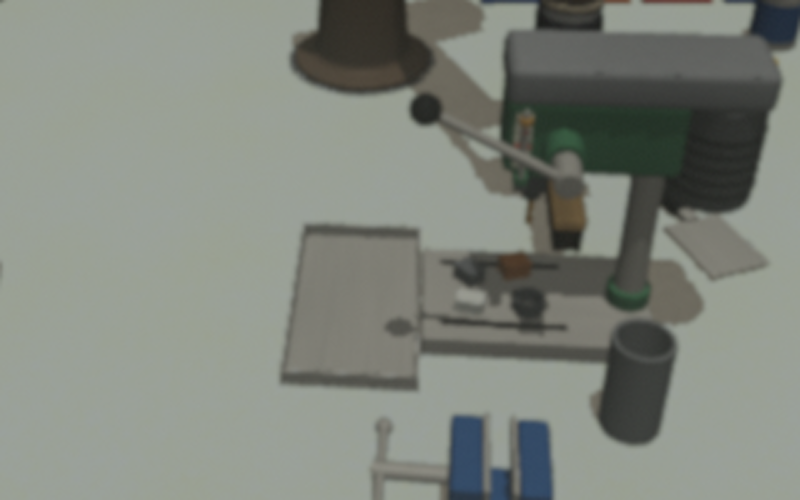

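View pics/f_side.png

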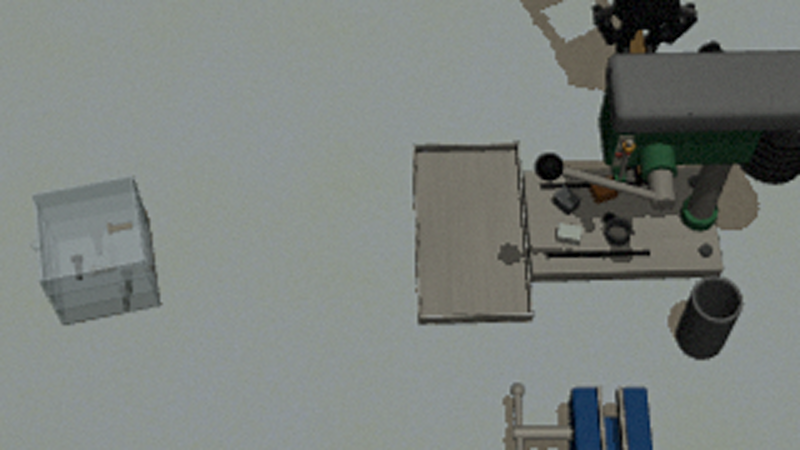

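Call:
arm_command --deltas '[{"tx": 0.7, "ty": 0, "tz": -1.5, "ax": 0, "ay": 0, "az": 0, "jaw": 1.5}, {"tx": 0, "ty": 0, "tz": -2.5, "ax": 0, "ay": 0, "az": 0, "jaw": 1.5}, {"tx": 0, "ty": 0, "tz": -2.5, "ax": 0, "ay": 0, "az": 0, "jaw": 1.5}, {"tx": 0, "ty": 0, "tz": -1.7, "ax": 0, "ay": 0, "az": 0, "jaw": 1.5}, {"tx": 0, "ty": 0, "tz": 0, "ax": 0, "ay": 0, "az": 0, "jaw": 1.5}, {"tx": 0, "ty": 1.5, "tz": 0, "ax": 0, "ay": 0, "az": 0, "jaw": 1.5}, {"tx": 0, "ty": 1.3, "tz": 0, "ax": 0, "ay": 0, "az": 0, "jaw": 1.5}, {"tx": 0, "ty": 0.5, "tz": 0, "ax": 0, "ay": 0, "az": 0, "jaw": 1.5}, {"tx": 0, "ty": 0, "tz": 0, "ax": 0, "ay": 0, "az": 0, "jaw": 1.5}]' --force 80

```text
t: 7.08
position: [0.451, 0.2194, 0.0553]
eef_rot: [-0.516, -0.481, 0.485, 0.517]
wrist_force: [-0.4, 0.3, -1.5]
opening: 0.263
```

```bash
python3 dr.py; python3 look.py g scene
python3 - <<'E'
from h import *
a=eyes.capture("scene"); cv2.imwrite("pics/g2_scene.png",cv2.resize(a[250:330,350:470],None,fx=6,fy=6,interpolation=cv2.INTER_CUBIC))
E
```

```text
t 7.08 TCP drill [-128.4   33. ] z 55.3 toolx yaw 86.11 tz [-0.998  0.068  0.005] F [-0.4  0.3 -1.5] op 0.263
7.08 [0.451  0.2194 0.0553] [[0.068, -0.005, -0.998], [0.998, -0.002, 0.068], [-0.002, -1.0, 0.005]] [ 0.37  0.33  2.03 -0.    0.79 -1.14] [-0.4  0.3 -1.5] 0.263
```

View pics/g2_scene.png

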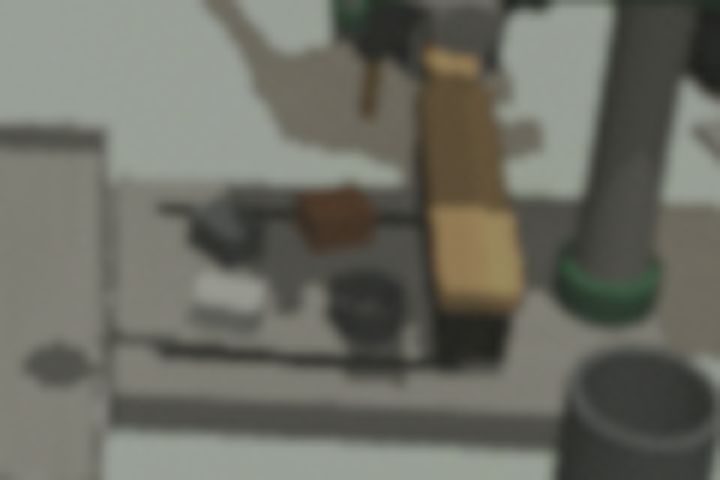

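The brush is down behind all the offcuts: its front edge is at col 430, the ring's right edge at 407. I'll lower the last bit and sweep.

Call:
arm_command --deltas '[{"tx": 0, "ty": 0.5, "tz": 0, "ax": 0, "ay": 0, "az": 0, "jaw": 1.5}, {"tx": 0, "ty": 0.4, "tz": 0, "ax": 0, "ay": 0, "az": 0, "jaw": 1.5}, {"tx": 0, "ty": 0, "tz": 0, "ax": 0, "ay": 0, "az": 0, "jaw": 1.5}]' --force 80

```text
t: 7.43
position: [0.4533, 0.2212, 0.0479]
eef_rot: [-0.516, -0.483, 0.483, 0.516]
wrist_force: [-0.5, -0.3, -1.3]
opening: 0.267
```

```bash
python3 dr.py
```

```text
t 7.43 TCP drill [-126.3   34.9] z 47.9 toolx yaw 86.21 tz [-0.998  0.066  0.001] F [-0.5 -0.3 -1.3] op 0.267
```

Call:
arm_command --deltas '[{"tx": -0.5, "ty": 0.15, "tz": 0, "ax": 0, "ay": 0, "az": 0, "jaw": 1.5}, {"tx": -1.0, "ty": 0, "tz": 0, "ax": 0, "ay": 0, "az": 0, "jaw": 1.5}, {"tx": -1.0, "ty": 0, "tz": 0, "ax": 0, "ay": 0, "az": 0, "jaw": 1.5}, {"tx": -1.0, "ty": 0, "tz": 0, "ax": 0, "ay": 0, "az": 0, "jaw": 1.5}, {"tx": -1.0, "ty": 0, "tz": 0, "ax": 0, "ay": 0, "az": 0, "jaw": 1.5}, {"tx": -1.0, "ty": 0, "tz": 0, "ax": 0, "ay": 0, "az": 0, "jaw": 1.5}, {"tx": -1.0, "ty": 0, "tz": 0, "ax": 0, "ay": 0, "az": 0, "jaw": 1.5}]' --force 80

```text
t: 8.02
position: [0.4493, 0.1552, 0.0469]
eef_rot: [0.516, 0.483, -0.483, -0.516]
wrist_force: [-1.0, -0.5, -2.6]
opening: 0.269
```

```bash
python3 dr.py; python3 - <<'E'
from h import *
a=eyes.capture("scene"); cv2.imwrite("pics/h_scene.png",cv2.resize(a[250:330,320:460],None,fx=5.5,fy=5.5,interpolation=cv2.INTER_CUBIC))
E
```

```text
t 8.02 TCP drill [-126.   -31.2] z 46.9 toolx yaw 86.17 tz [-0.998  0.067 -0.   ] F [-1.  -0.5 -2.6] op 0.269
```

View pics/h_scene.png

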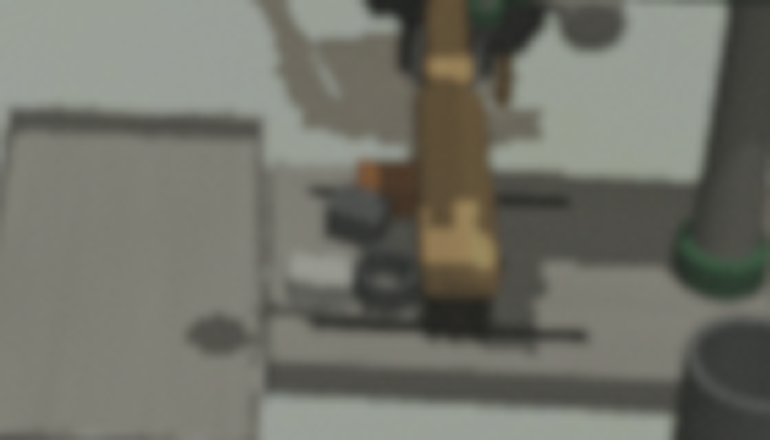

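The brush is gathering all four offcuts. Sweep on.

Call:
arm_command --deltas '[{"tx": -1.0, "ty": 0, "tz": 0, "ax": 0, "ay": 0, "az": 0, "jaw": 1.5}, {"tx": -1.0, "ty": 0, "tz": 0, "ax": 0, "ay": 0, "az": 0, "jaw": 1.5}, {"tx": -1.0, "ty": 0, "tz": 0, "ax": 0, "ay": 0, "az": 0, "jaw": 1.5}, {"tx": -1.0, "ty": 0, "tz": 0, "ax": 0, "ay": 0, "az": 0, "jaw": 1.5}, {"tx": -1.0, "ty": 0, "tz": 0, "ax": 0, "ay": 0, "az": 0, "jaw": 1.5}, {"tx": -1.0, "ty": 0, "tz": 0, "ax": 0, "ay": 0, "az": 0, "jaw": 1.5}]' --force 80

```text
t: 8.57
position: [0.4453, 0.0956, 0.0468]
eef_rot: [0.516, 0.483, -0.483, -0.516]
wrist_force: [0.1, 0.2, -3.1]
opening: 0.265
```

```bash
python3 dr.py; python3 - <<'E'
from h import *
a=eyes.capture("scene"); cv2.imwrite("pics/i_scene.png",cv2.resize(a[250:330,320:460],None,fx=5.5,fy=5.5,interpolation=cv2.INTER_CUBIC))
E
```

```text
t 8.57 TCP drill [-125.9  -91. ] z 46.8 toolx yaw 86.2 tz [-0.998  0.066 -0.   ] F [ 0.1  0.2 -3.1] op 0.265
```

View pics/i_scene.png

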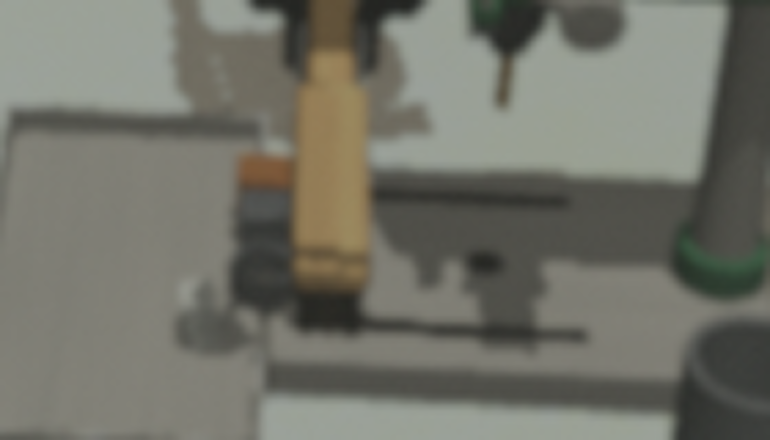

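Alu is in the tray and the other three are at the edge. Push on.

Call:
arm_command --deltas '[{"tx": -1.0, "ty": 0, "tz": 0, "ax": 0, "ay": 0, "az": 0, "jaw": 1.5}, {"tx": -1.0, "ty": 0, "tz": 0, "ax": 0, "ay": 0, "az": 0, "jaw": 1.5}, {"tx": -1.0, "ty": 0, "tz": 0, "ax": 0, "ay": 0, "az": 0, "jaw": 1.5}, {"tx": -1.0, "ty": 0, "tz": 0, "ax": 0, "ay": 0, "az": 0, "jaw": 1.5}, {"tx": -1.0, "ty": 0, "tz": 0, "ax": 0, "ay": 0, "az": 0, "jaw": 1.5}, {"tx": -0.8, "ty": 0, "tz": 0, "ax": 0, "ay": 0, "az": 0, "jaw": 1.5}, {"tx": 0, "ty": 0, "tz": 0, "ax": 0, "ay": 0, "az": 0, "jaw": 1.5}, {"tx": 0, "ty": 0, "tz": 0, "ax": 0, "ay": 0, "az": 0, "jaw": 1.5}]' --force 80

```text
t: 9.28
position: [0.4415, 0.0382, 0.0468]
eef_rot: [-0.517, -0.483, 0.483, 0.517]
wrist_force: [-0.1, 0.6, -1.0]
opening: 0.262
```

```bash
python3 dr.py; python3 - <<'E'
from h import *
a=eyes.capture("scene"); cv2.imwrite("pics/j_scene.png",cv2.resize(a[250:330,300:440],None,fx=5.5,fy=5.5,interpolation=cv2.INTER_CUBIC))
a=eyes.capture("side"); cv2.imwrite("pics/j_side.png",cv2.resize(a[220:320,300:420],None,fx=5.5,fy=5.5,interpolation=cv2.INTER_CUBIC))
E
```

```text
t 9.28 TCP drill [-125.9 -148.5] z 46.8 toolx yaw 86.11 tz [-0.998  0.068  0.   ] F [-0.1  0.6 -1. ] op 0.262
```

View pics/j_scene.png

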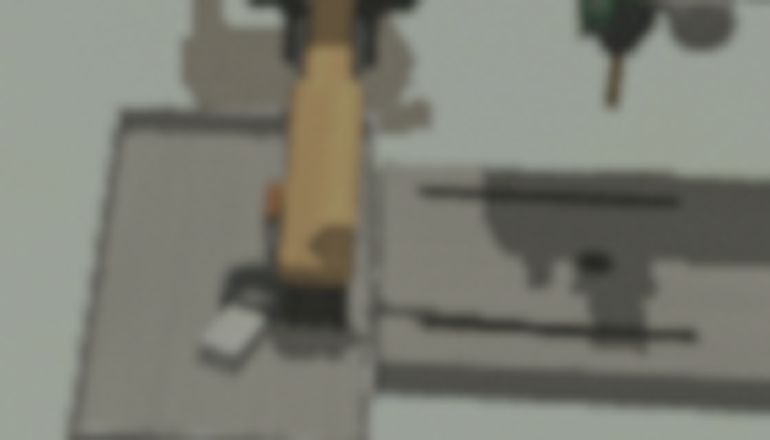

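View pics/j_side.png

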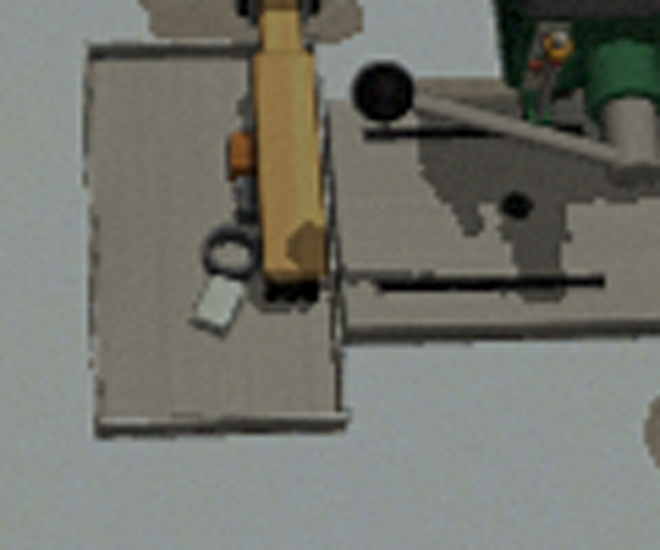

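All four offcuts are in the tray. Scene view: maple col 270, pvc beside it, ring 245 and alu 235. Lift and check.

Call:
arm_command --deltas '[{"tx": 0, "ty": -2, "tz": 0, "ax": 0, "ay": 0, "az": 0, "jaw": 1.5}, {"tx": 0, "ty": -2.5, "tz": 0, "ax": 0, "ay": 0, "az": 0, "jaw": 1.5}, {"tx": -1.5, "ty": -1.5, "tz": 0, "ax": 0, "ay": 0, "az": 0, "jaw": 1.5}, {"tx": -3.3, "ty": 0, "tz": -0.5, "ax": 0, "ay": 0, "az": 0, "jaw": 1.5}, {"tx": -3.3, "ty": 0, "tz": -0.5, "ax": 0, "ay": 0, "az": 0, "jaw": 1.5}, {"tx": -3.3, "ty": 0, "tz": -0.5, "ax": 0, "ay": 0, "az": 0, "jaw": 1.5}, {"tx": -3.3, "ty": 0, "tz": -0.5, "ax": 0, "ay": 0, "az": 0, "jaw": 1.5}]' --force 80

```text
t: 9.97
position: [0.452, -0.1101, 0.1071]
eef_rot: [0.516, 0.484, -0.483, -0.516]
wrist_force: [0.1, -0.8, -2.3]
opening: 0.258
```

```bash
python3 dr.py; python3 look.py k side
python3 - <<'E'
from h import *
a=eyes.capture("side"); cv2.imwrite("pics/k2_side.png",cv2.resize(a[220:320,300:420],None,fx=5.5,fy=5.5,interpolation=cv2.INTER_CUBIC))
c=cam("side")
for th in ["tray","scrap_alu","scrap_pvc","scrap_maple","scrap_ring"]:
    r=cut_out("side",th); print(th,[(round(q["conf"],2),onz("side",q["location"],.02,c)[:2].round(3)) for q in r[:2]])
E
```

```text
t 9.97 TCP drill [-105.6 -295.7] z 107.1 toolx yaw 86.3 tz [-0.998  0.065 -0.001] F [ 0.1 -0.8 -2.3] op 0.258
9.97 [ 0.452  -0.1101  0.1071] [[0.065, 0.001, -0.998], [0.998, -0.0, 0.065], [-0.0, -1.0, -0.001]] [-0.33  0.17  2.09  0.    0.88 -1.84] [ 0.1 -0.8 -2.3] 0.258
tray []
scrap_alu []
scrap_pvc []
scrap_maple [(0.44, array([0.519, 0.014]))]
scrap_ring [(0.48, array([ 0.593, -0.003]))]
```

View pics/k2_side.png

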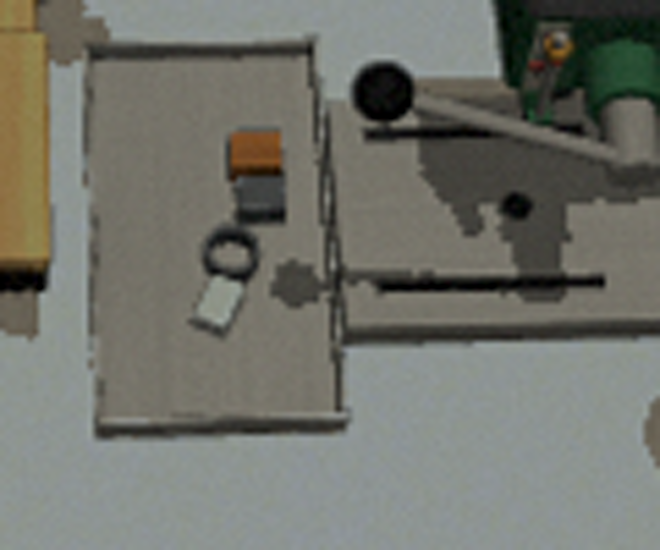

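All four lie flat in the tray, well inside its walls. Next I'll set the brush down to the tray's left, on bare shelf.

Call:
arm_command --deltas '[{"tx": -3.3, "ty": 0, "tz": -0.3, "ax": 0, "ay": 0, "az": 0, "jaw": 1.5}, {"tx": -3.3, "ty": 0, "tz": -0.3, "ax": 0, "ay": 0, "az": 0, "jaw": 1.5}, {"tx": -3.3, "ty": 0, "tz": -0.3, "ax": 0, "ay": 0, "az": 0, "jaw": 1.5}, {"tx": -3.3, "ty": 0, "tz": -0.3, "ax": 0, "ay": 0, "az": 0, "jaw": 1.5}, {"tx": -3.3, "ty": 1.5, "tz": -0.3, "ax": 0, "ay": 0, "az": 0, "jaw": 1.5}, {"tx": 0, "ty": 3, "tz": 0, "ax": 0, "ay": 0, "az": 0, "jaw": 1.5}, {"tx": 0, "ty": 2.5, "tz": 0, "ax": 0, "ay": 0, "az": 0, "jaw": 1.5}, {"tx": 0, "ty": 1.2, "tz": 0, "ax": 0, "ay": 0, "az": 0, "jaw": 1.5}, {"tx": 0, "ty": 0, "tz": 0, "ax": 0, "ay": 0, "az": 0, "jaw": 1.5}, {"tx": 0, "ty": 0, "tz": 0, "ax": 0, "ay": 0, "az": 0, "jaw": 1.5}]' --force 80

```text
t: 11.15
position: [0.4556, -0.2735, 0.0243]
eef_rot: [-0.515, -0.484, 0.484, 0.517]
wrist_force: [-0.1, -0.4, -1.1]
opening: 0.263
```

```bash
python3 dr.py; python3 look.py l scene
```

```text
t 11.15 TCP drill [ -91.2 -458.6] z 24.3 toolx yaw 86.3 tz [-0.998  0.064  0.002] F [-0.1 -0.4 -1.1] op 0.263
11.15 [ 0.4556 -0.2735  0.0243] [[0.064, -0.002, -0.998], [0.998, 0.001, 0.064], [0.001, -1.0, 0.002]] [-0.62  0.43  1.97  0.    0.75 -2.13] [-0.1 -0.4 -1.1] 0.263
```

View pics/l_scene.png

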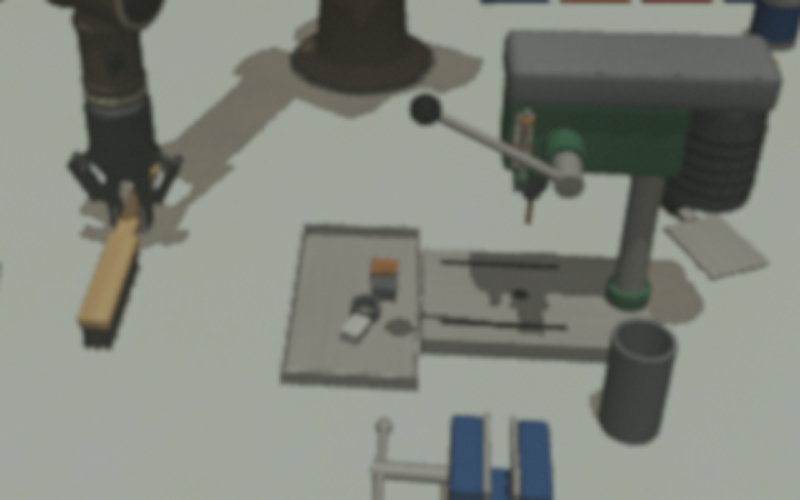

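Call:
arm_command --deltas '[{"tx": 0, "ty": 0.3, "tz": 0, "ax": 0, "ay": 0, "az": 0, "jaw": 1.5}, {"tx": 0, "ty": 0.2, "tz": 0, "ax": 0, "ay": 0, "az": 0, "jaw": 1.5}, {"tx": 0, "ty": 0, "tz": 0, "ax": 0, "ay": 0, "az": 0, "jaw": 1.5}, {"tx": 0, "ty": 0, "tz": 0, "ax": 0, "ay": 0, "az": 0, "jaw": 1.5}]' --force 80

```text
t: 11.53
position: [0.4562, -0.275, 0.0204]
eef_rot: [0.517, 0.483, -0.483, -0.516]
wrist_force: [0.4, -0.6, -1.3]
opening: 0.264
```

```bash
python3 dr.py
```

```text
t 11.53 TCP drill [ -90.5 -460. ] z 20.4 toolx yaw 86.22 tz [-0.998  0.066 -0.001] F [ 0.4 -0.6 -1.3] op 0.264
```

Call:
arm_command --deltas '[{"tx": 0, "ty": 0.15, "tz": 0, "ax": 0, "ay": 0, "az": 0, "jaw": 1.5}, {"tx": 0, "ty": 0, "tz": 0, "ax": 0, "ay": 0, "az": 0, "jaw": 2.8}, {"tx": 0, "ty": 0, "tz": 0, "ax": 0, "ay": 0, "az": 0, "jaw": 4}, {"tx": 0, "ty": 0, "tz": 0, "ax": 0, "ay": 0, "az": 0, "jaw": 6}, {"tx": 0, "ty": 0, "tz": 0, "ax": 0, "ay": 0, "az": 0, "jaw": 6}, {"tx": 0, "ty": 0, "tz": 0, "ax": 0, "ay": 0, "az": 0, "jaw": 6}, {"tx": 0, "ty": 0, "tz": 0, "ax": 0, "ay": 0, "az": 0, "jaw": 6}, {"tx": 0, "ty": -2, "tz": 0, "ax": 0, "ay": 0, "az": 0, "jaw": 6}, {"tx": 0, "ty": -3, "tz": 0, "ax": 0, "ay": 0, "az": 0, "jaw": 6}, {"tx": 0, "ty": -3.5, "tz": 0, "ax": 0, "ay": 0, "az": 0, "jaw": 6}]' --force 80

```text
t: 12.37
position: [0.4539, -0.2736, 0.102]
eef_rot: [-0.514, -0.483, 0.484, 0.518]
wrist_force: [0.9, -0.4, 0.2]
opening: 0.704
```

```bash
python3 dr.py; python3 look.py m scene wrist
```

```text
t 12.37 TCP drill [ -93.  -458.8] z 102.0 toolx yaw 86.19 tz [-0.998  0.066  0.005] F [ 0.9 -0.4  0.2] op 0.704
12.37 [ 0.4539 -0.2736  0.102 ] [[0.066, -0.005, -0.998], [0.998, 0.003, 0.066], [0.003, -1.0, 0.005]] [-0.62  0.3   1.95  0.    0.91 -2.13] [ 0.9 -0.4  0.2] 0.704
```

View pics/m_scene.png

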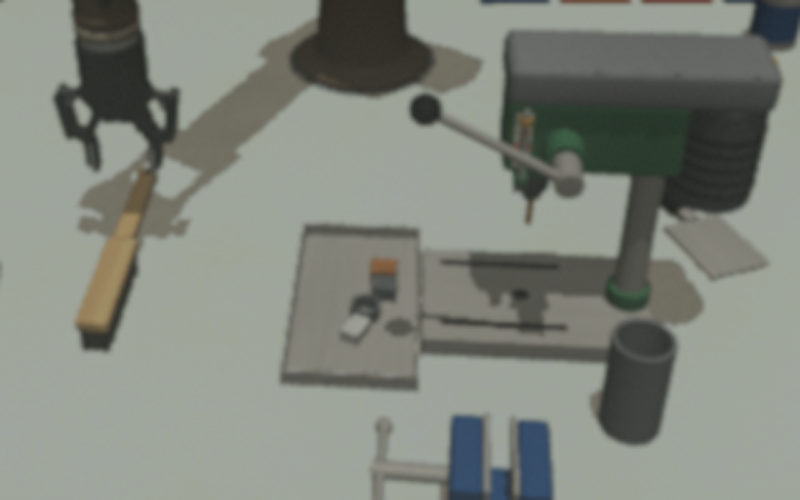

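View pics/m_wrist.png

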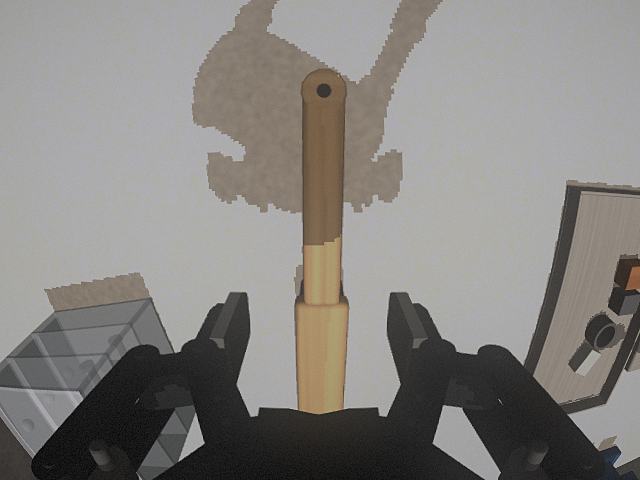

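Step 2 is met: the brush stands level on the shelf, clear of the tray, with the fingers open. Next is the lever. I'll raise, close the fingers, and refine the knob position.

Call:
arm_command --deltas '[{"tx": 0, "ty": -3, "tz": 0, "ax": 0, "ay": 0, "az": 0, "jaw": 6}, {"tx": 0, "ty": -3.5, "tz": 0, "ax": 0, "ay": 0, "az": 0, "jaw": 0}, {"tx": 0, "ty": -3.5, "tz": 0, "ax": 0, "ay": 0, "az": 0, "jaw": 0}, {"tx": 0, "ty": -3.5, "tz": 0, "ax": 0, "ay": 0, "az": 0, "jaw": 0}, {"tx": 0, "ty": -3.5, "tz": 0, "ax": 0, "ay": 0, "az": 0, "jaw": 0}, {"tx": 0, "ty": -3.5, "tz": 0, "ax": 0, "ay": 0, "az": 0, "jaw": 0}, {"tx": 0, "ty": -3.5, "tz": 0, "ax": 0, "ay": 0, "az": 0, "jaw": 0}, {"tx": 0, "ty": -3, "tz": 0, "ax": 0, "ay": 0, "az": 0, "jaw": 0}, {"tx": 0, "ty": 0, "tz": 0, "ax": 0, "ay": 0, "az": 0, "jaw": 0}]' --force 40

```text
t: 13.22
position: [0.4586, -0.2769, 0.381]
eef_rot: [0.521, 0.484, -0.482, -0.512]
wrist_force: [0.7, -0.1, 1.0]
opening: -0.002
```

```bash
cat > knob.py <<'E'
from h import *
import sys
def knob(tag):
    k=[]
    for n,(r0,r1,c0,c1) in {"scene":(200,300,350,450),"side":(220,300,340,420)}.items():
        im=eyes.capture(n); g=cv2.cvtColor(im,cv2.COLOR_BGR2GRAY); cv2.imwrite(f"pics/{tag}_{n}.png",cv2.resize(im[r0:r1,c0:c1],None,fx=6,fy=6,interpolation=cv2.INTER_CUBIC))
E
python3 dr.py; python3 - <<'E'
from knob import *
knob("n")
E
```

```text
t 13.22 TCP drill [ -88.  -461.8] z 381.0 toolx yaw 86.2 tz [-0.998  0.066 -0.011] F [ 0.7 -0.1  1. ] op -0.002
```

View pics/n_scene.png

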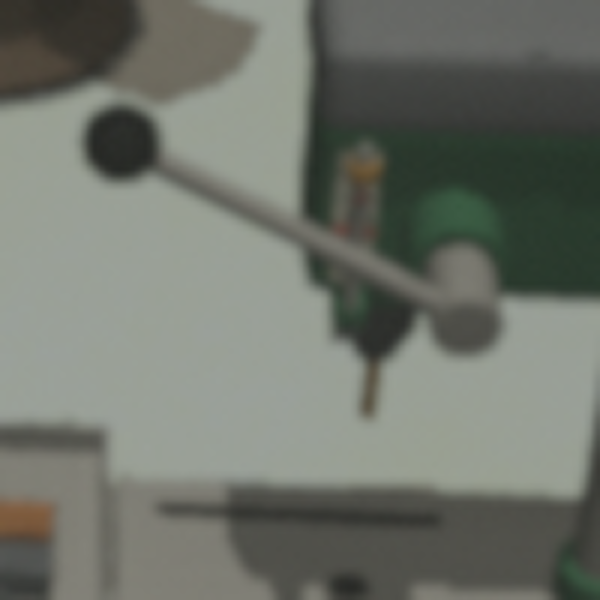

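View pics/n_side.png

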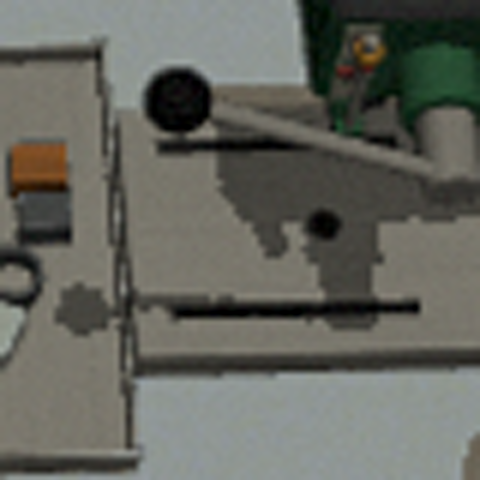

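```bash
cat >> knob.py <<'E'
def tri(k):
    A=[];b=[]
    for n,uv in k:
        o,v=ray(n,uv); v/=np.linalg.norm(v); M=np.eye(3)-np.outer(v,v);A.append(M);b.append(M@o)
    p=np.linalg.solve(sum(A),sum(b)); return p,[(proj(n,p)-uv).round(1) for n,uv in k]
E
python3 - <<'E'
from knob import *
from dr import O,E
p,r=tri([("scene",(350+121/6,200+142/6)),("side",(340+179/6,220+99/6))]); print(p,r,(E.T@(p[:2]-O)*1e3).round(1))
w=O+E@np.array([.095,-.1266]); q=np.array([*w,.312]); print(q,proj("scene",q),proj("side",q),"obs",(350+121/6,200+142/6),(340+179/6,220+99/6))
E
```

```text
[0.65652117 0.0469992  0.30770726] [array([-0.3,  0.1]), array([ 0.2, -0. ])] [  88.  -125.4]
[0.66340086 0.04538231 0.312     ] [369.4255933  223.68385168] [369.97778977 237.88299814] obs (370.1666666666667, 223.66666666666666) (369.8333333333333, 236.5)
```

Call:
arm_command --deltas '[{"tx": 3.3, "ty": 0, "tz": -1.81, "ax": 0, "ay": 0, "az": 0, "jaw": 0}, {"tx": 3.3, "ty": 0, "tz": -1.81, "ax": 0, "ay": 0, "az": 0, "jaw": 0}, {"tx": 3.3, "ty": 0, "tz": -1.81, "ax": 0, "ay": 0, "az": 0, "jaw": 0}, {"tx": 3.3, "ty": 0, "tz": -1.81, "ax": 0, "ay": 0, "az": 0, "jaw": 0}, {"tx": 3.3, "ty": 0, "tz": -1.81, "ax": 0, "ay": 0, "az": 0, "jaw": 0}, {"tx": 3.3, "ty": 0, "tz": -1.81, "ax": 0, "ay": 0, "az": 0, "jaw": 0}, {"tx": 3.3, "ty": 0, "tz": -1.81, "ax": 0, "ay": 0, "az": 0, "jaw": 0}, {"tx": 3.3, "ty": 0, "tz": -1.81, "ax": 0, "ay": 0, "az": 0, "jaw": 0}, {"tx": 3.3, "ty": 0, "tz": -1.81, "ax": 0, "ay": 0, "az": 0, "jaw": 0}, {"tx": 3.3, "ty": 0, "tz": -1.81, "ax": 0, "ay": 0, "az": 0, "jaw": 0}]' --force 40

```text
t: 14.15
position: [0.6578, 0.0441, 0.3696]
eef_rot: [-0.515, -0.482, 0.485, 0.518]
wrist_force: [0.9, -0.2, -0.4]
opening: 0.002
```

Call:
arm_command --deltas '[{"tx": 0, "ty": 0, "tz": 0, "ax": 0, "ay": 0, "az": 0, "jaw": 0}, {"tx": 0, "ty": 0, "tz": 0, "ax": 0, "ay": 0, "az": 0, "jaw": 0}]' --force 40

```text
t: 14.32
position: [0.6576, 0.0443, 0.3691]
eef_rot: [-0.514, -0.482, 0.486, 0.517]
wrist_force: [-0.1, -0.2, 0.2]
opening: -0.005
```

```bash
python3 dr.py; python3 look.py o wrist; python3 - <<'E'
from h import *
a=eyes.capture("scene"); cv2.imwrite("pics/o_scene.png",cv2.resize(a[130:290,300:500],None,fx=4,fy=3.7,interpolation=cv2.INTER_CUBIC))
E
```

```text
t 14.32 TCP drill [  89.3 -128.1] z 369.1 toolx yaw 86.39 tz [-0.998  0.063  0.006] F [-0.1 -0.2  0.2] op -0.005
14.32 [0.6576 0.0443 0.3691] [[0.063, -0.006, -0.998], [0.998, -0.0, 0.063], [-0.001, -1.0, 0.006]] [ 0.    0.29  1.38 -0.    1.48 -1.51] [-0.1 -0.2  0.2] -0.005
```

View pics/o_scene.png

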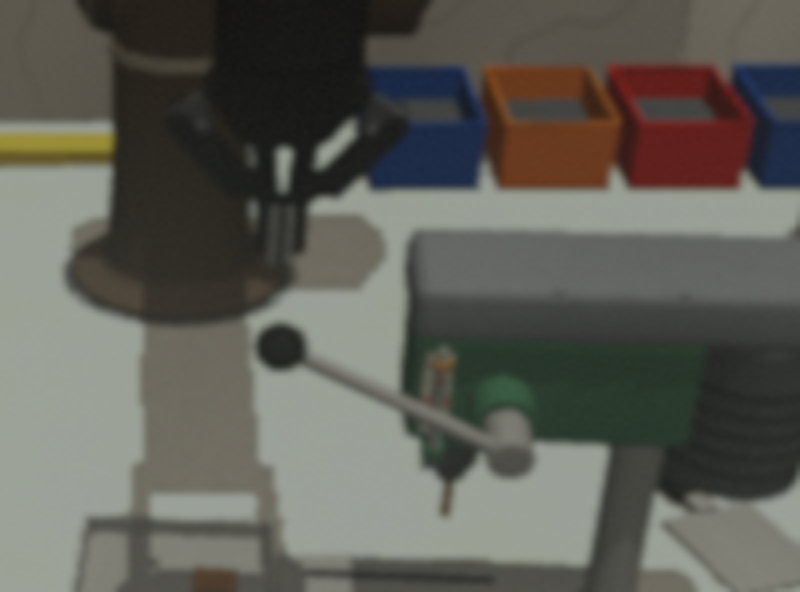

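View pics/o_wrist.png

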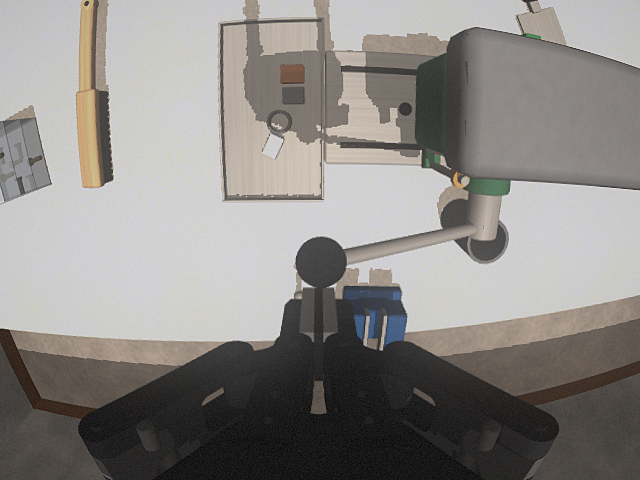

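```bash
python3 - <<'E'
from knob import *
from dr import O,E
c=cam("wrist")
for q in [(.6634,.0454,.312),(.6565,.047,.3077),(.660,.046,.31),(.6576,.0443,.3691)]: print(q,proj("wrist",q,c))
k=[("scene",(370.2,223.7)),("side",(369.8,236.5)),("wrist",(321,262))]
p,r=tri(k); print(p,r)
E
```

```text
(0.6634, 0.0454, 0.312) [325.84852206 264.06524171]
(0.6565, 0.047, 0.3077) [327.71178818 250.4233116 ]
(0.66, 0.046, 0.31) [326.45786074 257.41710036]
(0.6576, 0.0443, 0.3691) [324.98374127 302.58812369]
[0.66118643 0.0450577  0.31223999] [array([-1. , -0.6]), array([-0.1,  0.6]), array([ 4.1, -1.2])]
```

Call:
arm_command --deltas '[{"tx": -0.5, "ty": 1.5, "tz": -0.45, "ax": 0, "ay": 0, "az": 0, "jaw": 0}, {"tx": 0, "ty": 2.1, "tz": 0, "ax": 0, "ay": 0, "az": 0, "jaw": 0}, {"tx": 0, "ty": 0, "tz": 0, "ax": 0, "ay": 0, "az": 0, "jaw": 0}]' --force 40

```text
t: 14.67
position: [0.6594, 0.0351, 0.332]
eef_rot: [-0.515, -0.48, 0.485, 0.519]
wrist_force: [-1.1, -0.1, -2.1]
opening: 0.001
```

```bash
python3 dr.py; python3 look.py p wrist; python3 - <<'E'
from h import *
a=eyes.capture("scene"); cv2.imwrite("pics/p_scene.png",cv2.resize(a[160:260,330:450],None,fx=6,fy=6,interpolation=cv2.INTER_CUBIC))
E
```

```text
t 14.67 TCP drill [  91.6 -137.1] z 332.0 toolx yaw 86.06 tz [-0.998  0.069  0.009] F [-1.1 -0.1 -2.1] op 0.001
14.67 [0.6594 0.0351 0.332 ] [[0.069, -0.009, -0.998], [0.998, -0.0, 0.069], [-0.001, -1.0, 0.009]] [-0.01  0.31  1.42 -0.    1.41 -1.51] [-1.1 -0.1 -2.1] 0.001
```

View pics/p_scene.png

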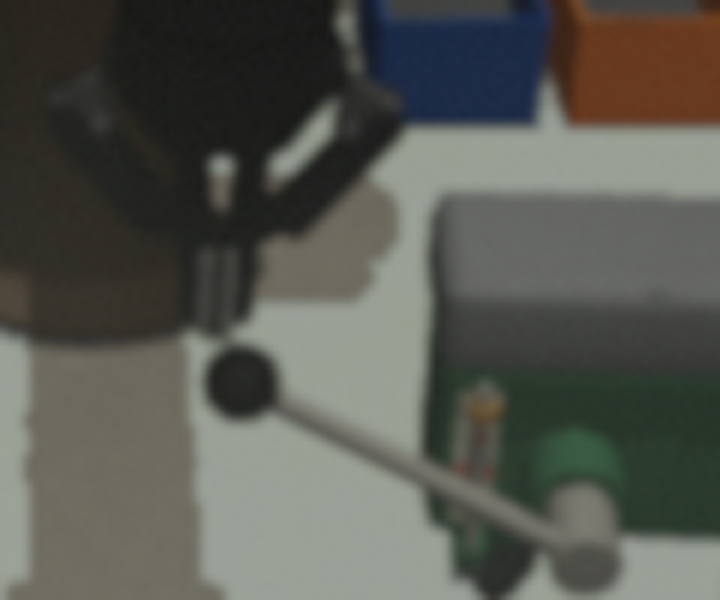

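View pics/p_wrist.png

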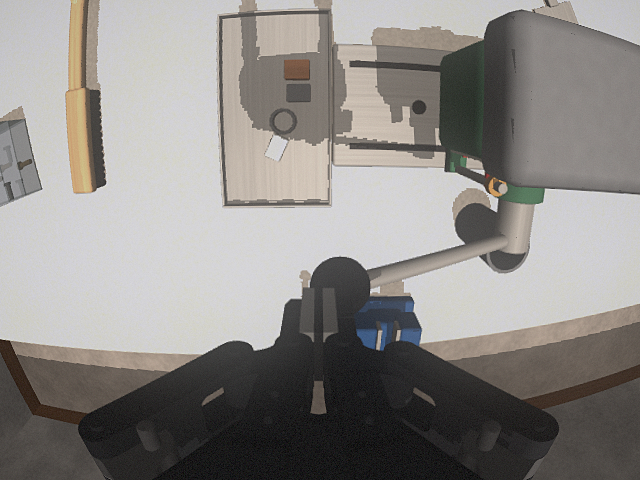

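Call:
arm_command --deltas '[{"tx": 0.3, "ty": 0.5, "tz": -0.1, "ax": 0, "ay": 0, "az": 0, "jaw": 0}, {"tx": -0.8, "ty": 1.7, "tz": 0, "ax": 0, "ay": 0, "az": 0, "jaw": 0}, {"tx": -0.55, "ty": 1.8, "tz": 0, "ax": 0, "ay": 0, "az": 0, "jaw": 0}, {"tx": -0.35, "ty": 1.85, "tz": 0, "ax": 0, "ay": 0, "az": 0, "jaw": 0}, {"tx": -0.1, "ty": 1.85, "tz": 0, "ax": 0, "ay": 0, "az": 0, "jaw": 0}]' --force 40

```text
t: 15.18
position: [0.6647, 0.0148, 0.2645]
eef_rot: [0.522, 0.482, -0.485, -0.511]
wrist_force: [-1.7, -16.4, 6.9]
opening: -0.002
```

```bash
python3 dr.py; python3 - <<'E'
from h import *
a=eyes.capture("scene"); cv2.imwrite("pics/q_scene.png",cv2.resize(a[180:280,330:450],None,fx=6,fy=6,interpolation=cv2.INTER_CUBIC))
E
```

```text
t 15.18 TCP drill [  98.3 -157.1] z 264.5 toolx yaw 86.2 tz [-0.998  0.066 -0.008] F [ -1.7 -16.4   6.9] op -0.002
```

View pics/q_scene.png

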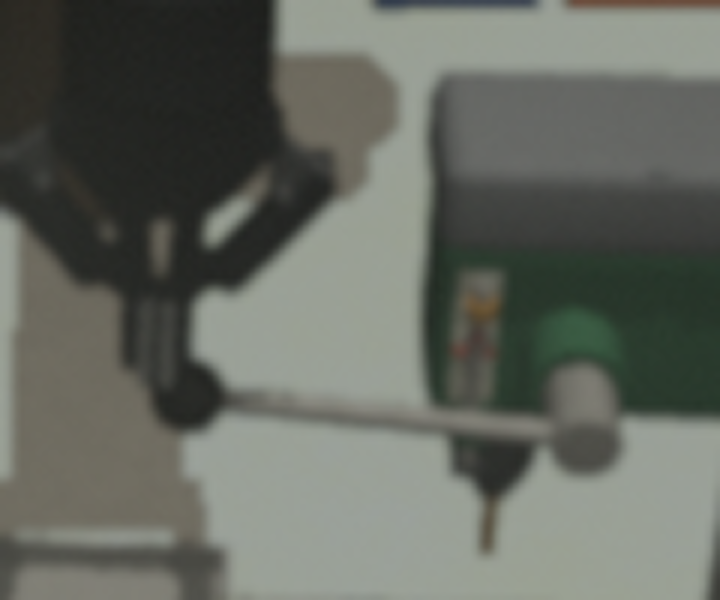

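The finger has slid to the knob's front side (about 12 mm ahead of it, Fy -16 N). I'll back up and re-centre before pressing on.

Call:
arm_command --deltas '[{"tx": 0, "ty": -1.5, "tz": 0.3, "ax": 0, "ay": 0, "az": 0, "jaw": 0}, {"tx": 0.5, "ty": -1.0, "tz": 0, "ax": 0, "ay": 0, "az": 0, "jaw": 0}, {"tx": 0.7, "ty": 0, "tz": 0, "ax": 0, "ay": 0, "az": 0, "jaw": 0}, {"tx": 0, "ty": 0, "tz": 0, "ax": 0, "ay": 0, "az": 0, "jaw": 0}]' --force 40

```text
t: 15.57
position: [0.663, 0.0347, 0.291]
eef_rot: [0.519, 0.486, -0.481, -0.514]
wrist_force: [1.3, -2.5, 5.5]
opening: -0.001
```

```bash
python3 dr.py; python3 - <<'E'
from h import *
a=eyes.capture("scene"); cv2.imwrite("pics/r_scene.png",cv2.resize(a[170:270,330:450],None,fx=6,fy=6,interpolation=cv2.INTER_CUBIC))
E
```

```text
t 15.57 TCP drill [  95.3 -137.3] z 291.0 toolx yaw 86.24 tz [-0.998  0.066 -0.01 ] F [ 1.3 -2.5  5.5] op -0.001
```

View pics/r_scene.png

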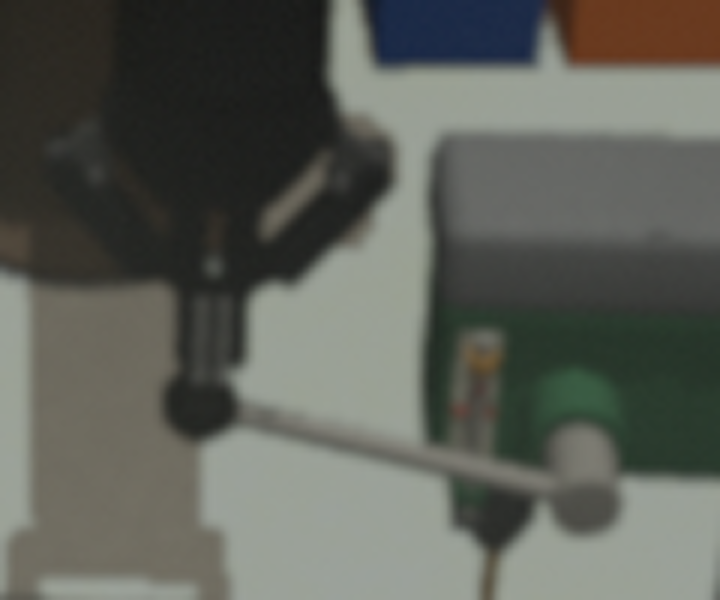

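The finger is back on top of the knob (centres within 3 mm), and the geometry agrees with a = 0.26. Press along the arc.

Call:
arm_command --deltas '[{"tx": -0.5, "ty": 1.2, "tz": 0, "ax": 0, "ay": 0, "az": 0, "jaw": 0}, {"tx": -0.2, "ty": 1.2, "tz": 0, "ax": 0, "ay": 0, "az": 0, "jaw": 0}, {"tx": -0.1, "ty": 1.2, "tz": 0, "ax": 0, "ay": 0, "az": 0, "jaw": 0}, {"tx": 0.0, "ty": 1.2, "tz": 0, "ax": 0, "ay": 0, "az": 0, "jaw": 0}, {"tx": 0.1, "ty": 1.2, "tz": 0, "ax": 0, "ay": 0, "az": 0, "jaw": 0}, {"tx": 0.2, "ty": 1.2, "tz": 0, "ax": 0, "ay": 0, "az": 0, "jaw": 0}]' --force 40

```text
t: 16.12
position: [0.6608, 0.029, 0.2127]
eef_rot: [0.517, 0.484, -0.483, -0.516]
wrist_force: [3.7, -1.1, 5.3]
opening: 0.002
```

```bash
python3 dr.py; python3 - <<'E'
from h import *
a=eyes.capture("scene"); cv2.imwrite("pics/s_scene.png",cv2.resize(a[190:290,330:450],None,fx=6,fy=6,interpolation=cv2.INTER_CUBIC))
E
```

```text
t 16.12 TCP drill [  93.5 -143.1] z 212.7 toolx yaw 86.19 tz [-0.998  0.067 -0.002] F [ 3.7 -1.1  5.3] op 0.002
```

View pics/s_scene.png

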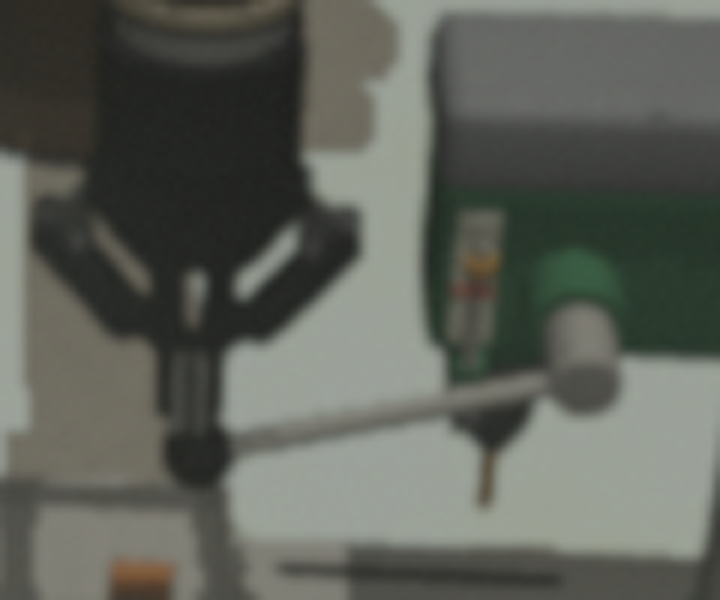

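Call:
arm_command --deltas '[{"tx": 0.35, "ty": 1.2, "tz": 0, "ax": 0, "ay": 0, "az": 0, "jaw": 0}, {"tx": 0.5, "ty": 1.2, "tz": 0, "ax": 0, "ay": 0, "az": 0, "jaw": 0}, {"tx": 0.6, "ty": 1.1, "tz": 0, "ax": 0, "ay": 0, "az": 0, "jaw": 0}, {"tx": 0.7, "ty": 1.0, "tz": 0, "ax": 0, "ay": 0, "az": 0, "jaw": 0}, {"tx": 0.7, "ty": 0.8, "tz": 0, "ax": 0, "ay": 0, "az": 0, "jaw": 0}, {"tx": 0, "ty": 0, "tz": 0, "ax": 0, "ay": 0, "az": 0, "jaw": 0}]' --force 40

```text
t: 16.67
position: [0.66, 0.0579, 0.1578]
eef_rot: [-0.515, -0.482, 0.485, 0.517]
wrist_force: [-0.5, -4.0, 6.4]
opening: -0.003
```

```bash
python3 dr.py; python3 - <<'E'
from h import *
a=eyes.capture("scene"); cv2.imwrite("pics/t_scene.png",cv2.resize(a[200:300,330:450],None,fx=6,fy=6,interpolation=cv2.INTER_CUBIC))
E
```

```text
t 16.67 TCP drill [  90.8 -114.4] z 157.8 toolx yaw 86.26 tz [-0.998  0.065  0.005] F [-0.5 -4.   6.4] op -0.003
```

View pics/t_scene.png

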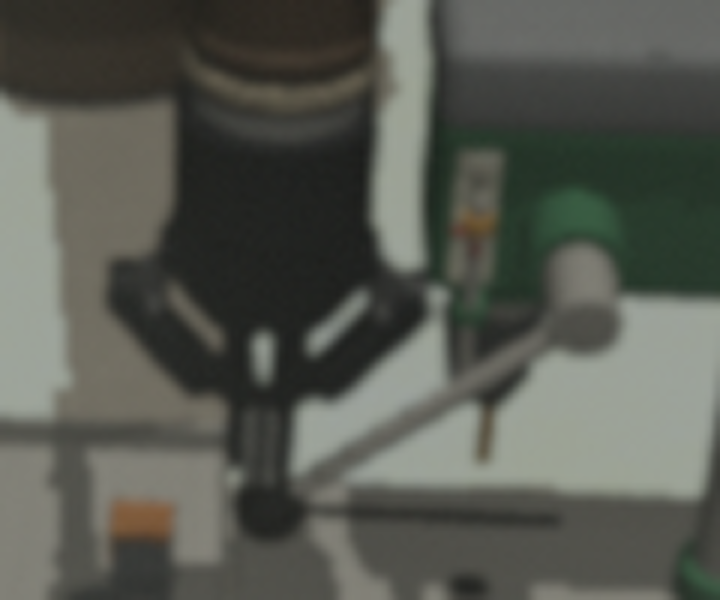

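```bash
python3 - <<'E'
from knob import *
from dr import O,E
w=O+E@np.array([0,-.015])
for d in (0,20,24,25,26): print(d,proj("scene",[*w,.12-d/1e3]))
for a in (1.15,1.2,1.25):
    k=O+E@np.array([.093,.005-.15*np.cos(.5-a)]); print(a,proj("scene",[*k,.24+.15*np.sin(.5-a)]))
print("obs knob",(330+270/6,200+507/6),"tip",(330+483/6,200+460/6))
im=eyes.capture("scene"); cv2.imwrite("pics/u_scene.png",cv2.resize(im[218:284,395:435],None,fx=9,fy=9,interpolation=cv2.INTER_CUBIC))
E
```

```text
0 [410.47832459 269.67311339]
20 [409.80494117 275.83196624]
24 [409.67173717 277.05026745]
25 [409.638512  277.3541492]
26 [409.60531708 277.65775431]
1.15 [371.91241481 281.50244003]
1.2 [373.77333424 283.50710413]
1.25 [375.74946319 285.4287901 ]
obs knob (375.0, 284.5) tip (410.5, 276.6666666666667)
```

View pics/u_scene.png

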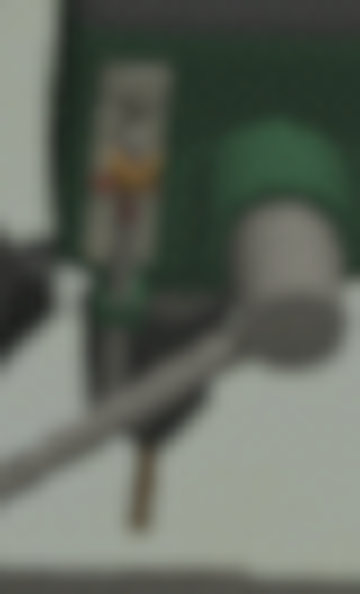

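Quill at about 24 mm (lever geometry 24.1, bit-tip shift about 24). I'll press a little more and check that it holds.

Call:
arm_command --deltas '[{"tx": 0.15, "ty": 0.2, "tz": 0, "ax": 0, "ay": 0, "az": 0, "jaw": 0}, {"tx": 0.15, "ty": 0.2, "tz": 0, "ax": 0, "ay": 0, "az": 0, "jaw": 0}, {"tx": 0, "ty": 0, "tz": 0, "ax": 0, "ay": 0, "az": 0, "jaw": 0}, {"tx": 0, "ty": 0, "tz": 0, "ax": 0, "ay": 0, "az": 0, "jaw": 0}, {"tx": 0, "ty": 0, "tz": 0, "ax": 0, "ay": 0, "az": 0, "jaw": 0}, {"tx": 0, "ty": 0, "tz": 0, "ax": 0, "ay": 0, "az": 0, "jaw": 0}]' --force 40

```text
t: 17.27
position: [0.6604, 0.0594, 0.1562]
eef_rot: [-0.516, -0.482, 0.485, 0.517]
wrist_force: [0.0, -2.9, 5.5]
opening: 0.004
```

```bash
python3 dr.py; python3 - <<'E'
from h import *
im=eyes.capture("scene"); cv2.imwrite("pics/v_scene.png",cv2.resize(im[210:290,350:440],None,fx=7,fy=7,interpolation=cv2.INTER_CUBIC))
E
python3 dr.py; python3 look.py v2 wrist scene; python3 dr.py
```

```text
t 17.27 TCP drill [  91.1 -112.8] z 156.2 toolx yaw 86.21 tz [-0.998  0.066  0.004] F [ 0.  -2.9  5.5] op 0.004
t 17.32 TCP drill [  91.1 -112.8] z 156.2 toolx yaw 86.21 tz [-0.998  0.066  0.004] F [-1.8 -3.1  5.3] op 0.0
17.32 [0.6604 0.0594 0.1562] [[0.066, -0.004, -0.998], [0.998, -0.002, 0.066], [-0.002, -1.0, 0.004]] [ 0.02  0.46  1.59 -0.    1.1  -1.48] [-1.8 -3.1  5.3] 0.0
t 17.42 TCP drill [  91.1 -112.8] z 156.2 toolx yaw 86.21 tz [-0.998  0.066  0.004] F [-1.9 -4.1  6. ] op -0.004
```

View pics/v_scene.png

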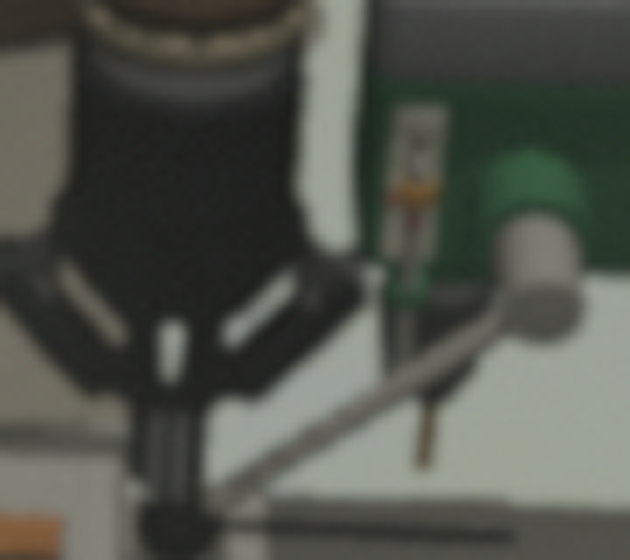

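View pics/v2_scene.png

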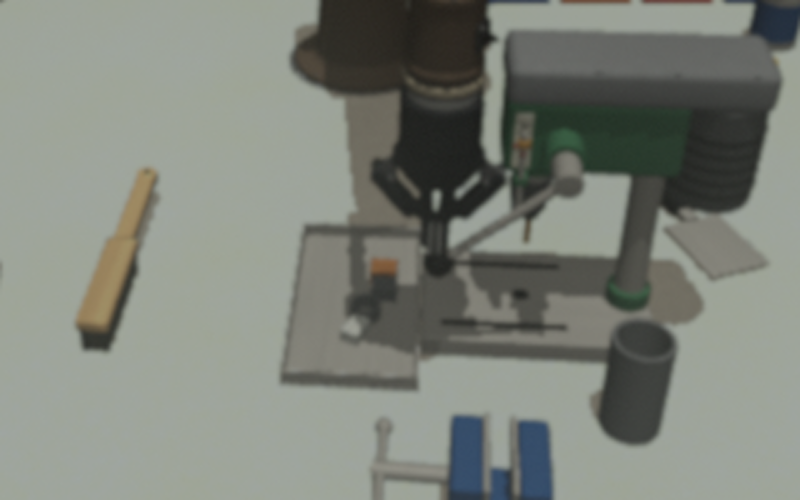

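Call:
arm_command --deltas '[{"tx": 0.25, "ty": 0.3, "tz": 0, "ax": 0, "ay": 0, "az": 0, "jaw": 0}, {"tx": 0, "ty": 0, "tz": 0, "ax": 0, "ay": 0, "az": 0, "jaw": 0}, {"tx": 0, "ty": 0, "tz": 0, "ax": 0, "ay": 0, "az": 0, "jaw": 0}, {"tx": 0, "ty": 0, "tz": 0, "ax": 0, "ay": 0, "az": 0, "jaw": 0}, {"tx": 0, "ty": 0, "tz": 0, "ax": 0, "ay": 0, "az": 0, "jaw": 0}, {"tx": 0, "ty": 0, "tz": 0, "ax": 0, "ay": 0, "az": 0, "jaw": 0}]' --force 40

```text
t: 17.92
position: [0.6608, 0.0619, 0.1533]
eef_rot: [-0.516, -0.482, 0.485, 0.517]
wrist_force: [-1.0, -3.4, 7.5]
opening: -0.003
```

```bash
python3 dr.py; python3 - <<'E'
from h import *
im=eyes.capture("scene"); cv2.imwrite("pics/w_scene.png",cv2.resize(im[218:284,395:435],None,fx=9,fy=9,interpolation=cv2.INTER_CUBIC))
im=eyes.capture("side"); cv2.imwrite("pics/w_side.png",cv2.resize(im[205:285,360:440],None,fx=7,fy=7,interpolation=cv2.INTER_CUBIC))
E
python3 dr.py
```

```text
t 17.92 TCP drill [  91.3 -110.3] z 153.3 toolx yaw 86.21 tz [-0.998  0.066  0.003] F [-1.  -3.4  7.5] op -0.003
t 18.02 TCP drill [  91.3 -110.3] z 153.3 toolx yaw 86.21 tz [-0.998  0.066  0.003] F [-0.5 -4.   6.3] op 0.001
```

View pics/w_scene.png

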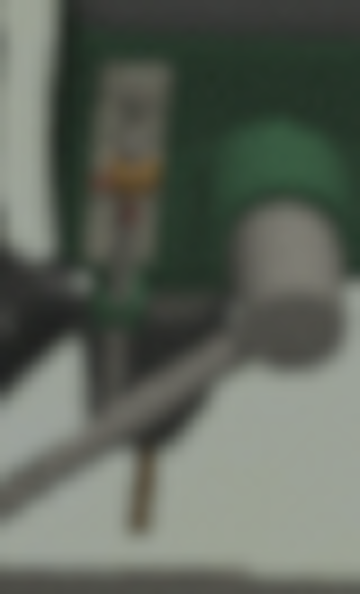

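View pics/w_side.png

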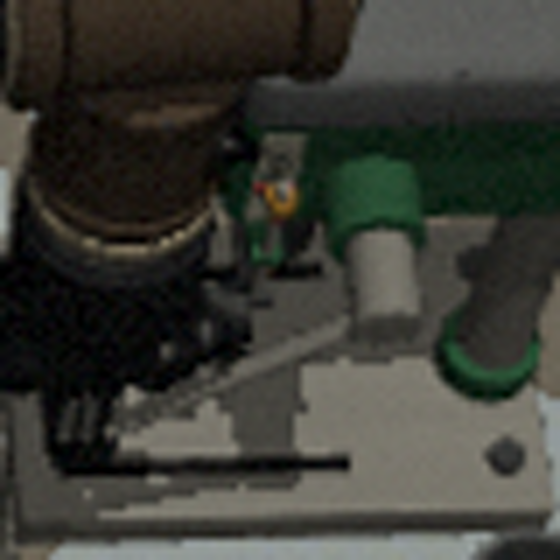

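The lever geometry now reads 24.9 mm, and the pointer is level with the red line in the scene zoom (row ~182). The push is steady at about 7 N. Handing in.

```bash
python3 -c "
from h import *
print(arm.close_job()); s=arm.get_state(); print(s['t'],s['position'],s['wrist_force'])"
```

```text
the job is handed in; nothing more can be done
None
the job is handed in; nothing more can be done
```

I swept all four offcuts into the tray, stood the brush back on the shelf, and handed in with the feed lever held down at about 25 mm. The hand-in gives no verdict.

**Last checks before handing in (about 18 s on the clock):**
- **Offcuts:** all four lay flat in the tray, well inside its walls, and the tray stayed against the table. This was judged by eye, because the detector missed most of them in that picture.
- **Brush:** it stands on its bristles on bare shelf to the left of the tray, let go, and clear of drill and tray.
- **Quill:** the lever geometry gives 24.9 mm. The bit tip agreed within about 1 mm at the check before the final press (about 24 mm against 24.4 mm). The pointer looks level with the red line.
- **Push:** closed fingers press on the knob from above with about 7 N, and the tool position was steady.
- **Scraper, pipe and drawer cube:** the arm stayed clear of them. They look unmoved in the pictures, but I did not re-measure them.

**What went wrong on the way:**
- The first three move calls were refused because their rows left out some keys, so nothing moved.
- On the first push the finger slid to the front of the knob, with up to about 16 N sideways. I backed up, re-centred on top and pressed again.

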